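# Empty the tumbler pot and kit the finished parts

## Robot

A 6-joint arm with a two-finger parallel gripper is mounted at the origin on a cart in front of the work surface, level with it; the furniture and walls round the work are solid. World frame = base frame: x ahead of the robot, y to its left, z up, the work surface at z = 0. Lengths are in m, angles in rad, forces in N, time in s.
With the tool pointing down it reaches from about 0.3 to 0.875 m from the base axis. Payload 6.4 kg.
Tool frame: the origin (TCP) lies midway between the tips of the shut fingers; the grasp point (between the pads) lies 19 mm behind it; z points along the fingers, y is the line along which they close (so a half turn about z gives the same grasp; the last joint's range is limited). The gripper opens to 85 mm and grips with 20 to 120 N. Pads are 22 mm wide; open, the fingers measure 114 mm over their backs; the gripper's body (76 mm by 85 mm) begins 54 mm behind the grasp point. The pads swing forward as they close: fully open they stand 13 mm farther back than shut.
Start: joints at [0.985, 0.181, 1.607, -0, 1.354, -0.206], TCP at [0.213, 0.534, 0.231] pointing down, gripper open.
Joint ranges: [-2.99, 2.99], [-0.89, 2.07], [0.3, 2.58], [-1.14, 4.28], [0, 2.63], [-3.12, 3.12]. Speed limits (rad/s): [2.57, 2.57, 3.01, 3.14, 3.14, 3.14].

## Interface

Orientations are given as a unit quaternion [w, x, y, z].
In Python, from bench import ctrl, vision, workorder gives the robot as it stands. The module is installed in compiled form; this text tells all that it offers.
- The arm moves only by the tool servo_tool, never from a script. Its argument "steps" is a list of rows, each an object of numbers: "dx", "dy", "dz": the shift along the world's x, y, z as a fraction of full scale; "wx", "wy", "wz": the turn, a rotation vector about the world's x, y, z as a fraction of full scale. A call has exactly 5 rows; each row is the pose to reach, as a shift and turn from the pose commanded when the call began, turning the shorter way round; what a row does not reach only later rows make up. Full scale, the value 1, is 100 mm for a shift and pi rad for a turn. A row lasts 1/12 s, in which the tool goes at most 41.7 mm and 7.16 degrees, less where a joint would pass 70% of its speed; a pose out of reach is approached as far as the arm can. A call with a number of a shift or a turn outside -1 to 1 is refused whole. A call with a gripper value outside its range is refused whole. "jaw" is the opening, from 0 (shut) to 1 (fully open), set as the call begins (left out, the last holds). The fingers move at their own pace and stop on an object; the grip force is fixed at half the most. Time passes only in rows, so rows that repeat a pose let the fingers close, or fill a call up. It gives the time, the measured TCP pose, the force, the opening and the grip force at its end, in the units of the state.
- ctrl.get_obs(): the state, without advancing time (a new reading comes with each control period).
- vision.camera(name): name is "side" or "top"; returns a dict with "frame" (420x560x3 uint8, red, green, blue), "vfov" (degrees; the focal length in pixels is half the picture's height over the tangent of half this angle, whatever the lens; pixels are square), "cx", "cy" (the principal point, pixels), "camera_from_world" (4x4, takes a point from world to camera coordinates). Camera axes: x right, y up, looking along -z (the intrinsics and any distortion apply to the point x, -y, -z); pixel columns grow to the right and rows downward; lengths in m; the calibration is good to about 2 mm. A picture is of the moment at which its call begins. There is no depth.
- workorder.hand_in(): hands the job in; it is judged then, once.
The state is a dict: "time_s": time; "q": joint angles; "dq": joint speeds; "joint_efforts": joint torques, N m; "eef_pos": TCP position; "eef_rot": TCP orientation; "wrist_force": force on the tool from outside, world axes, zero at the start; "torque": the same for the moment, N m; "opening": opening from 0.0 (shut) to 1.0 (fully open); "grasp_force": force on a finger pad.
Only numpy, scipy, OpenCV 4.12 (cv2) and the standard library are available. Lean on these libraries where they do the work, as an engineer would, in place of code of your own. Each camera call takes 0.05 s, during which the arm holds its last target. There are 200 camera calls.

## Task

Bring the green tray squarely up against the front of the blue tumbler stand, under the pot's pouring side, then tip the steel pot forward by its crank so that all four metal parts drop into the tray, and swing the pot back fully upright. Then take the tray with its parts to the aluminium-railed bay and slide it in beside the carton, through the open front, until it is home against the back rail. Keep the tray level, leave the carton in its place in the bay, and do not disturb the driver, the fork clamp or the marker.

Things in the scene. Friction and masses are not known exactly. Their poses are not given: they have to be found in the camera images.
- stand: Fixed blue tumbler stand. Origin: on the bench straight under the middle of the pot's pivot; -x is its front (pouring side), y runs along the pivot, which is 130 mm up. Uprights 30 mm deep in x, at y = +-62 mm, 147 mm high; base plate x -17 to +58 mm, y +-75 mm, 10 mm high; the tray is brought up against its front edge (x = -17 mm).
- pot (a joint): Tilt of the steel pot, rad: 0 = upright, at a stop; grows as it tips to the stand's front; 2.4 = fully tipped, at a stop. Stiff: stays where left, takes about 0.2 N m. Open round pot, outer radius 37 mm at the bottom, 45 at the rim, wall 4; upright, bottom 45 mm below and rim 55 mm above the pivot. Parts slide out beyond about 2 rad; the tipping rim stays 55 mm above the bench.
- pot_pin (a point): Point on the red crank pin: 16 mm thick, 50 mm long, parallel to the pivot, from y 76 mm (crank arm, 10 mm thick) to 126 mm in the stand's frame; this point at y = 104 mm. It turns with the pot, 100 mm from the pivot axis: pot upright, 93 mm behind the pivot (+x) and 36 mm above it; half way, 100 mm above; fully tipped, 93 mm in front and 36 mm above. Push it from either side, or pinch it.
- drain_spot (a point): Point on the bench 90 mm in front of the pivot (-x of the stand), where the tray's centre lies when its back end is 8 mm from the stand's base plate, its fin pointing away from the stand and its x axis along the stand's.
- tray: Loose green open tray, 130 (x) by 110 (y) mm, 35 mm high, walls and floor 4 mm, 0.3 kg. Origin: centre of its underside. On its -x end it has an upright black fin to grip, 12 mm thick in y, x -98 to -65 mm, 60 mm high (a foot 44 mm wide, up to 34 mm high, joins it to the wall at x -70 to -64 mm).
- tray_grip (a point): Middle of the fin at x = -85 mm in the tray's frame, 45 mm above its underside.
- bay: Fixed kitting bay: aluminium rails 22 mm high round a grey felt, open to -x. Origin: on the bench where the tray's centre is when home (x axes alike, fin towards the opening). Inner faces: back rail x = +66 mm, side rails y = -60 and +141 mm; side rails reach forward to x = -34 mm. The tray's place is y -60 to about +65 mm, beside the carton.
- carton: Loose small brown carton standing in the bay's +y half, 71 mm wide there, 120 mm deep along the bay's x, 76 mm high; origin: centre of its underside, at about (3, 102) mm in the bay's frame.
- post_a_mid (a point): Centre of a plain steel post, 13 mm diameter, 50 mm long, loose; starts in the pot.
- post_b_mid (a point): Centre of a plain steel post, 13 mm diameter, 50 mm long, loose; starts in the pot.
- spacer_a_mid (a point): Centre of a brass grooved spacer, 20 mm diameter, 28 mm long, loose; starts in the pot.
- spacer_b_mid (a point): Centre of a brass grooved spacer, 20 mm diameter, 28 mm long, loose; starts in the pot.
- driver: Bystander: loose red-handled ball driver; origin at its underside. To be left alone.
- clamp: Bystander: loose small silver fork clamp; origin at its underside. To be left alone.
- marker: Bystander: loose white marker; origin at its underside. To be left alone.

How it is judged:
By the outcome, as a careful person would: the job done as asked, in the order asked, and still so for the second after the job is handed in, with the robot touching nothing.
It also fails if it takes over 72 s, if anything falls off the work surface, if the arm or the gripper's body presses on something with over 40 N, if the wrist force passes 120 N, or if a joint passes its speed limit or range.

## Working session

There is one attempt and no reset: what is moved stays moved. The work goes in short steps, Python scripts to look and compute and a tool call to move; the robot and the scene stay as the last step left them, time stands still between calls to the robot, and variables do not carry over. Pictures are saved under pics/ and viewed, at most 10 in all, crops included, and the job is handed in when it is done.

Besides the shell and the picture viewer there is one more tool, called after "Emit:" as name([rows], argument=value, ...), one row to a line, values as JSON. servo_tool: Moves the arm, as the interface text tells. Its arguments: {"type":"object","properties":{"steps":{"type":"array","items":{"type":"object","properties":{"dx":{"type":"number"},"dy":{"type":"number"},"dz":{"type":"number"},"wx":{"type":"number"},"wy":{"type":"number"},"wz":{"type":"number"}}}},"jaw":{"type":"number"}},"required":["steps"]}

```bash
mkdir -p pics; python3 - <<'E'
from bench import ctrl,vision
import cv2,numpy as np,pickle
for n in("side","top"):
    c=vision.camera(n); cv2.imwrite(f"pics/{n}0.png",cv2.cvtColor(c["frame"],cv2.COLOR_RGB2BGR))
    pickle.dump(c,open(f"{n}0.pkl","wb"))
    M=np.array(c["camera_from_world"]); print(n,c["vfov"],c["cx"],c["cy"],[k for k in c], (-M[:3,:3].T@M[:3,3]).round(3), M[:3,:3].round(3).tolist())
print(ctrl.get_obs())
E
```

```text
side 54.36943048944188 281.39721658619015 205.84860226232837 ['frame', 'vfov', 'cx', 'cy', 'camera_from_world'] [0.537 0.871 0.809] [[-0.997, -0.071, -0.014], [0.034, -0.62, 0.784], [-0.064, 0.782, 0.62]]
top 48.27309605566369 283.29698579520596 210.21528455511998 ['frame', 'vfov', 'cx', 'cy', 'camera_from_world'] [ 0.362 -0.101  1.283] [[0.348, -0.937, -0.003], [0.914, 0.339, 0.223], [-0.208, -0.08, 0.975]]
{'time_s': 0.1, 'q': array([ 9.84714974e-01,  1.81481135e-01,  1.60790454e+00, -9.92304161e-06,
        1.35382555e+00, -2.06316965e-01]), 'dq': array([-9.66208771e-06, -2.36303586e-04, -2.26904098e-03,  9.36143647e-04,
        1.05203754e-03,  1.17187229e-03]), 'joint_efforts': array([ 4.54264446e-04, -4.45875728e+01, -3.52237380e+01, -2.79568503e-04,
        4.16694354e-03,  1.29548306e-05]), 'eef_pos': array([0.21286422, 0.53360487, 0.23046784]), 'eef_rot': array([-3.07846850e-04,  1.88742093e-01,  9.82026358e-01, -7.48464957e-04]), 'wrist_force': array([-0.06703688, -0.13627715, -0.57612687]), 'torque': array([ 0.01103416,  0.01559863, -0.07183609]), 'grasp_force': 0.0, 'opening': 1.0028561477245574}
```

View pics/side0.png

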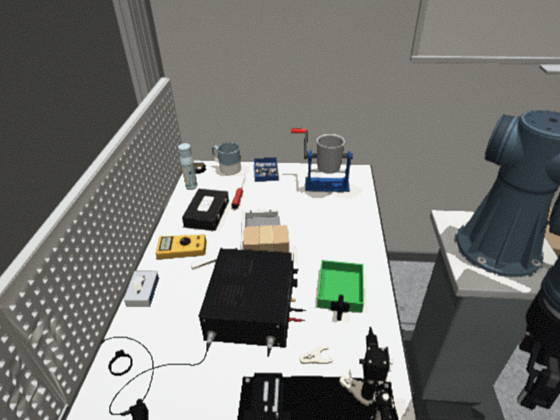

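View pics/top0.png

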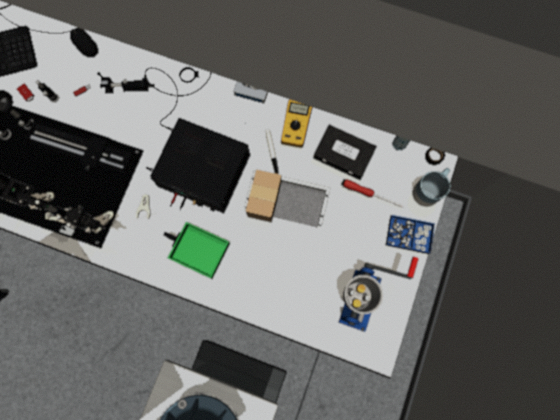

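The side view shows the tray at (340,285) with its fin at (340,307), the stand at (328,180), the red pin at (299,130) and the bay and carton around (262,230). In the top view the tray is at (198,250), the fin at (170,238), the pot at (362,295), the pin at (413,267), the bay felt at (305,202) and the carton at (263,194).

```bash
cat > h.py <<'E'
import cv2,numpy as np,pickle
def load(n): return pickle.load(open(n+".pkl","rb"))
def snap(n,tag):
    from bench import vision
    c=vision.camera(n); pickle.dump(c,open(f"{n}{tag}.pkl","wb")); return c
def f(c): return 210/np.tan(np.radians(c["vfov"])/2)
def ray(c,p):
    M=np.array(c["camera_from_world"]);R=M[:3,:3];o=-R.T@M[:3,3]
    d=R.T@np.array([(p[0]-c["cx"])/f(c),-(p[1]-c["cy"])/f(c),-1.]);return o,d
def onz(c,p,z):
    o,d=ray(c,p);return o+d*(z-o[2])/d[2]
def proj(c,P):
    M=np.array(c["camera_from_world"]);q=M[:3,:3]@np.array(P)+M[:3,3]
    return np.array([c["cx"]+f(c)*q[0]/-q[2],c["cy"]-f(c)*q[1]/-q[2]])
def tri(c1,p1,c2,p2):
    o1,d1=ray(c1,p1);o2,d2=ray(c2,p2)
    s=np.linalg.lstsq(np.c_[d1,-d2],o2-o1,rcond=None)[0]
    a=o1+d1*s[0];b=o2+d2*s[1];return (a+b)/2,np.linalg.norm(a-b)
def mask(c,lo,hi,box=None):
    h=cv2.cvtColor(c["frame"],cv2.COLOR_RGB2HSV);m=cv2.inRange(h,lo,hi)
    if box: k=np.zeros_like(m);k[box[1]:box[3],box[0]:box[2]]=1;m=m*k
    return m
def big(m): return max(cv2.findContours(m,cv2.RETR_EXTERNAL,cv2.CHAIN_APPROX_NONE)[0],key=cv2.contourArea)
E
python3 - <<'E'
from h import *
T,S=load("top0"),load("side0")
np.set_printoptions(precision=4,suppress=True)
for n,c,bx in(("top",T,(150,210,240,285)),("side",S,(300,245,380,330))):
    m=mask(c,(45,80,40),(80,255,255),bx);k=big(m);r=cv2.minAreaRect(k);a=cv2.approxPolyDP(cv2.convexHull(k),4,True)[:,0]
    print(n,"tray",r,a.tolist(),[onz(c,p,.035)[:2].round(4).tolist() for p in a])
for n,c,bx in(("top",T,(400,250,425,285)),("side",S,(285,120,315,140))):
    m=mask(c,(0,120,60),(10,255,255),bx)|mask(c,(170,120,60),(180,255,255),bx)
    print(n,"pin",cv2.minAreaRect(big(m)))
a=T["frame"][160:340,235:445];b=S["frame"][115:260,230:370]
cv2.imwrite("pics/c1.png",cv2.cvtColor(np.vstack([cv2.resize(a,(350*2,300),interpolation=2)[:, :700] if 0 else cv2.resize(a,None,fx=3,fy=3,interpolation=2)]),cv2.COLOR_RGB2BGR))
cv2.imwrite("pics/c2.png",cv2.cvtColor(cv2.resize(b,None,fx=4,fy=4,interpolation=2),cv2.COLOR_RGB2BGR))
E
```

```text
top tray ((198.0099334716797, 249.41644287109375), (49.65858459472656, 40.98296356201172), 25.201122283935547) [[185, 223], [228, 242], [211, 277], [168, 257]] [[0.5016, 0.2393], [0.4939, 0.1104], [0.3914, 0.1176], [0.4005, 0.2456]]
side tray ((341.435546875, 285.83245849609375), (46.23561096191406, 47.87312698364258), 5.52754020690918) [[322, 260], [362, 264], [361, 311], [317, 306]] [[0.4949, 0.1163], [0.3922, 0.1246], [0.4067, 0.2731], [0.5075, 0.2651]]
top pin ((412.3243103027344, 266.94598388671875), (5.44058895111084, 20.58601188659668), 17.10272979736328)
side pin ((298.0, 130.0), (4.0, 14.0), 90.0)
```

View pics/c1.png

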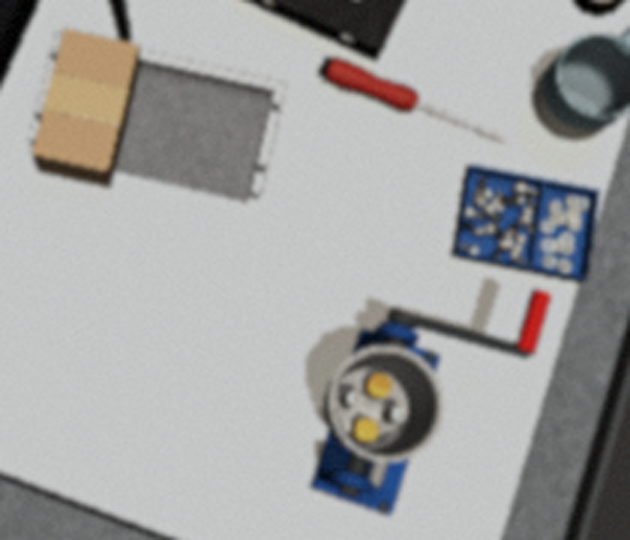

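View pics/c2.png

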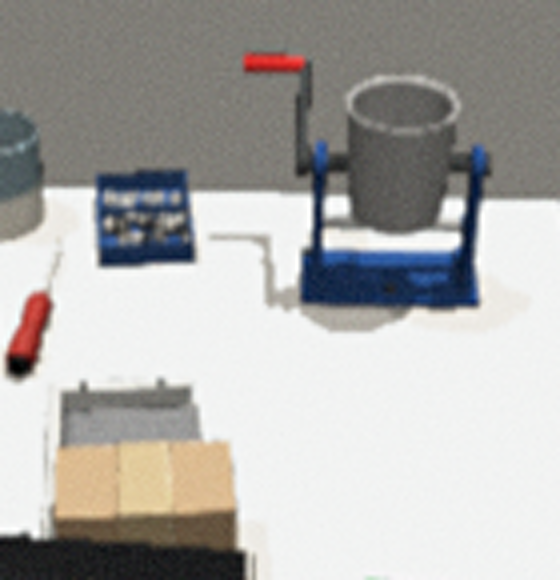

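Crop c1 (3x, offset 235,160) shows the stand's front facing image-left (world +y), so the stand's +x is roughly world -y. It also shows the bay opening downward towards the robot, with its +y side (carton) on the left. Felt corners in the crop are about (275,92) and (250,200). Crop c2 (4x, offset 230,115) shows the base's front bottom corners at (302,302) and (478,305).

```bash
python3 - <<'E'
from h import *
T,S=load("top0"),load("side0")
np.set_printoptions(precision=4,suppress=True)
P,e=tri(T,(412.3,266.9),S,(298,130));print("pin mid(y~101)",P,e)
# pin ends top
for p in ((235+541/3,160+293/3),(235+527/3,160+352/3)):print("pin end",onz(T,p,.166))
# pot rim
for nm,p,q in(("rim c",(235+383/3,160+402/3),(230+403/4,115+103/4)),):
    print(nm,tri(T,p,S,q))
for p in((305.5,190.5),(349.5,191)):print("base front z0",onz(S,p,0))
for p in((230+302/4,115+255/4),(230+478/4,115+278/4)):print("base front top?",onz(S,p,.01))
m=mask(T,(105,120,40),(125,255,255),(330,255,390,335));
for z in(0,.01):print("base near corners",[onz(T,p,z) for p in((235+312/3,160+488/3),(235+392/3,160+514/3))])
ys,xs=np.nonzero(m);k=np.vstack([c[:,0] for c in cv2.findContours(m,0,1)[0]]);print("blue hull",cv2.convexHull(k)[:,0].tolist())
# tray fin
for n,c,bx in(("top",T,(160,225,182,252)),("side",S,(325,292,355,325))):
    h=mask(c,(0,0,0),(180,255,60),bx);k=big(h);print(n,"fin",cv2.minAreaRect(k),cv2.boundingRect(k))
# felt, carton
for n,c,bx in(("top",T,(240,165,340,235)),("side",S,(235,205,300,250))):
    fm=mask(c,(0,0,70),(180,45,150),bx);k=big(fm);a=cv2.approxPolyDP(cv2.convexHull(k),2.5,True)[:,0];print(n,"felt",a.tolist(),[onz(c,p,.001)[:2].tolist() for p in a])
    cm=mask(c,(8,60,60),(28,255,255),bx);k=big(cm);a=cv2.approxPolyDP(cv2.convexHull(k),2.5,True)[:,0];print(n,"carton",a.tolist(),[onz(c,p,.076)[:2].tolist() for p in a])
E
```

```text
pin mid(y~101) [ 0.577  -0.3448  0.167 ] 0.0006042316694680296
pin end [ 0.6005 -0.3453  0.166 ]
pin end [ 0.5519 -0.3485  0.166 ]
rim c (array([ 0.4733, -0.252 ,  0.1817]), np.float64(0.0012601413674851447))
base front z0 [ 0.546  -0.2362  0.    ]
base front z0 [ 0.3997 -0.2412  0.    ]
base front top? [ 0.5476 -0.2909  0.01  ]
base front top? [ 0.3992 -0.2645  0.01  ]
base near corners [array([ 0.3991, -0.2415,  0.    ]), array([ 0.4026, -0.3149,  0.    ])]
base near corners [array([ 0.3988, -0.2404,  0.01  ]), array([ 0.4023, -0.3133,  0.01  ])]
blue hull [[379, 281], [367, 322], [365, 328], [364, 329], [358, 328], [352, 326], [341, 322], [340, 321], [340, 320], [342, 313], [355, 272], [356, 271], [365, 267], [366, 267], [369, 268], [371, 269], [379, 280]]
top fin ((170.2000274658203, 236.1000213623047), (12.074767112731934, 3.5777084827423096), 26.56505012512207) (165, 233, 12, 8)
side fin ((339.4690246582031, 306.964599609375), (18.81441879272461, 18.249984741210938), 48.8140754699707) (330, 295, 20, 25)
top felt [[327, 195], [323, 216], [317, 226], [269, 222], [246, 214], [281,
[... 434 characters left out ...]
], [0.7101835268877924, 0.055745660888627147], [0.7043378070900599, 0.03919790121903716], [0.5906144514477789, 0.02202472241008767], [0.5828079533603934, 0.08965907808451512]]
side felt [[277, 213], [276, 217], [245, 225], [246, 213], [250, 211]] [[0.6316610056504345, -0.11147495676347474], [0.633190695652929, -0.09192673702334031], [0.7234728744168469, -0.04932285948804249], [0.7283957774678416, -0.10617154759193426], [0.717199285898255, -0.11670889428949927]]
side carton [[286, 226], [288, 249], [244, 248], [245, 227]] [[0.5939502004257343, 0.033906627951469814], [0.583302103593362, 0.12243291300136272], [0.6960615748916343, 0.12526796106777138], [0.7049841916046946, 0.044239868124592796]]
```

```bash
python3 - <<'E'
from h import *
from scipy.spatial.transform import Rotation as R
T,S=load("top0"),load("side0")
np.set_printoptions(precision=4,suppress=True)
print("tray c",onz(T,(198.0,249.4),.035)); 
print("fin top",onz(T,(170.2,236.1),.06), "tri with side fin tip")
c=R.from_quat([0.188742,0.982026,-0.000748,-0.000308]) # xyzw
print("tool axes cols",c.as_matrix())
a=T["frame"][168:240,240:340];a=cv2.normalize(a,None,0,255,cv2.NORM_MINMAX)
a=cv2.resize(a,None,fx=7,fy=7,interpolation=cv2.INTER_CUBIC);a=(255*(a/255.)**1.8).astype(np.uint8)
b=S["frame"][203:240,238:294];b=cv2.resize(b,None,fx=7,fy=7,interpolation=cv2.INTER_CUBIC)
b=(255*(b/255.)**1.8).astype(np.uint8)
cv2.imwrite("pics/bay.png",cv2.cvtColor(a,cv2.COLOR_RGB2BGR))
E
```

```text
tray c [0.4473 0.1783 0.035 ]
fin top [0.4526 0.2554 0.06  ] tri with side fin tip
tool axes cols [[-0.9288  0.3707 -0.0009]
 [ 0.3707  0.9288 -0.0014]
 [ 0.0003 -0.0016 -1.    ]]
```

View pics/bay.png

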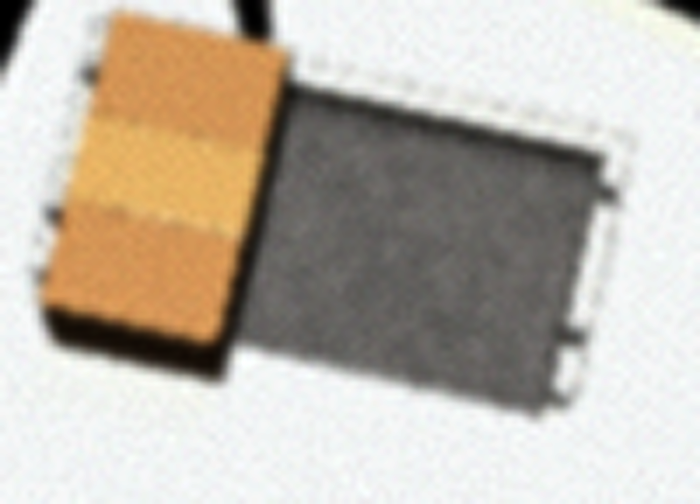

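The bay crop (7x, offset 240,168) shows three edges:
- **Back rail inner foot:** (285,105) to (590,170).
- **Right rail inner edge:** (597,160) to (553,375).
- **Felt front edge:** (240,345) to (545,412).

I'll start moving now.

Emit:
servo_tool([
  {"dx":0.16,"dy":-0.18,"wz":-0.036},
  {"dx":0.32,"dy":-0.36,"wz":-0.072},
  {"dx":0.48,"dy":-0.54,"wz":-0.108},
  {"dx":0.64,"dy":-0.72,"wz":-0.144},
  {"dx":0.8,"dy":-0.9,"wz":-0.18},
], jaw=1)

```text
$.steps[0]: bad value
```

Emit:
servo_tool([
  {"dx":0.16,"dy":-0.18,"dz":-0.1,"wz":-0.036},
  {"dx":0.32,"dy":-0.36,"dz":-0.2,"wz":-0.072},
  {"dx":0.48,"dy":-0.54,"dz":-0.3,"wz":-0.108},
  {"dx":0.64,"dy":-0.72,"dz":-0.4,"wz":-0.144},
  {"dx":0.8,"dy":-0.9,"dz":-0.5,"wz":-0.18},
])

```text
$.steps[0]: bad value
```

Emit:
servo_tool([
  {"dx":0.2,"dy":-0.22,"dz":-0.1,"wz":-0.02},
  {"dx":0.4,"dy":-0.44,"dz":-0.2,"wz":-0.042},
  {"dx":0.6,"dy":-0.66,"dz":-0.3,"wz":-0.042},
  {"dx":0.8,"dy":-0.9,"dz":-0.5,"wz":-0.042},
  {"dx":0.8,"dy":-0.9,"dz":-0.5,"wz":-0.042},
])

```text
$.steps[0]: bad value
```

```bash
python3 - <<'E'
from h import *
from bench import ctrl
from scipy.spatial.transform import Rotation as R
np.set_printoptions(precision=4,suppress=True)
o=ctrl.get_obs();w=o["eef_rot"];print(o["time_s"],o["eef_pos"],R.from_quat([*w[1:],w[0]]).as_matrix()[:,1:],o["q"])
T=load("top0")
g=lambda x,y,z:onz(T,(240-.43+x/7,168-.43+y/7),z)[:2]
print("back foot",g(285,105,0),g(590,170,0)," back top",g(290,85,.022),g(605,150,.022))
print("right inner top",g(597,160,.022),g(553,375,.022),"outer",g(632,135,.022),g(578,398,.022))
print("felt front",g(240,345,0),g(545,412,0))
print("carton top right edge",g(287,55,.076),g(218,343,.076),"left",g(110,12,.076),g(42,300,.076),"carton foot right near",g(222,378,0))
c=snap("side",1);d=snap("top",1)
cv2.imwrite("pics/a1.png",cv2.cvtColor(np.hstack([cv2.resize(c["frame"][200:350,270:440],None,fx=2.3,fy=2.3),cv2.resize(d["frame"][150:300,120:290],None,fx=2.3,fy=2.3)]),cv2.COLOR_RGB2BGR))
E
```

```text
0.1 [0.2129 0.5336 0.2305] [[ 0.3707 -0.0009]
 [ 0.9288 -0.0014]
 [-0.0016 -1.    ]] [ 0.9847  0.1815  1.6079 -0.      1.3538 -0.2063]
back foot [0.7079 0.0405] [ 0.7252 -0.0848]  back top [0.7105 0.0391] [ 0.7288 -0.088 ]
right inner top [ 0.7238 -0.0863] [ 0.6354 -0.099 ] outer [ 0.7384 -0.096 ] [ 0.6301 -0.1112]
felt front [0.6082 0.0225] [ 0.6249 -0.1009]
carton top right edge [0.7064 0.0383] [0.5914 0.0231] left [0.6989 0.1083] [0.5839 0.0913] carton foot right near [0.5931 0.0244]
```

View pics/a1.png

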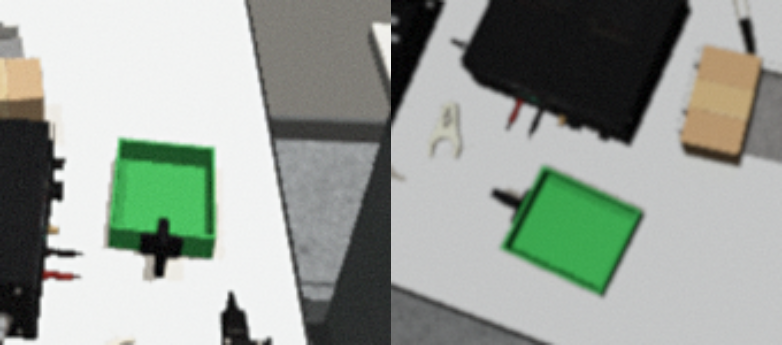

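The picture shows the arm hasn't moved yet: the tray is at (160,200) in the left half with its fin pointing down, and at (575,230) in the right half. The rows were refused, probably because every field has to be given.

Emit:
servo_tool([
  {"dx":0.16,"dy":-0.18,"dz":0,"wx":0,"wy":0,"wz":-0.036},
  {"dx":0.32,"dy":-0.36,"dz":0,"wx":0,"wy":0,"wz":-0.072},
  {"dx":0.48,"dy":-0.54,"dz":0,"wx":0,"wy":0,"wz":-0.108},
  {"dx":0.64,"dy":-0.72,"dz":0,"wx":0,"wy":0,"wz":-0.144},
  {"dx":0.8,"dy":-0.9,"dz":0,"wx":0,"wy":0,"wz":-0.18},
], jaw=1)

```text
time_s: 0.62
eef_pos: [0.2936, 0.4431, 0.2311]
eef_rot: [-0.0, 0.458, 0.889, -0.0]
wrist_force: [0.2, 0.1, 0.3]
opening: 0.999
grasp_force: 0.0
```

Emit:
servo_tool([
  {"dx":0.16,"dy":-0.18,"dz":-0.1,"wx":0,"wy":0,"wz":-0.036},
  {"dx":0.32,"dy":-0.36,"dz":-0.2,"wx":0,"wy":0,"wz":-0.072},
  {"dx":0.48,"dy":-0.54,"dz":-0.3,"wx":0,"wy":0,"wz":-0.108},
  {"dx":0.64,"dy":-0.72,"dz":-0.4,"wx":0,"wy":0,"wz":-0.144},
  {"dx":0.8,"dy":-0.9,"dz":-0.5,"wx":0,"wy":0,"wz":-0.18},
])

```text
time_s: 1.03
eef_pos: [0.3737, 0.353, 0.1808]
eef_rot: [-0.0, 0.688, 0.726, -0.0]
wrist_force: [1.1, 0.1, 0.5]
opening: 1.0
grasp_force: 0.0
```

Emit:
servo_tool([
  {"dx":0.2,"dy":-0.22,"dz":-0.1,"wx":0,"wy":0,"wz":-0.02},
  {"dx":0.4,"dy":-0.44,"dz":-0.2,"wx":0,"wy":0,"wz":-0.042},
  {"dx":0.6,"dy":-0.66,"dz":-0.3,"wx":0,"wy":0,"wz":-0.042},
  {"dx":0.8,"dy":-0.9,"dz":-0.5,"wx":0,"wy":0,"wz":-0.042},
  {"dx":0.8,"dy":-0.9,"dz":-0.5,"wx":0,"wy":0,"wz":-0.042},
])

```text
time_s: 1.45
eef_pos: [0.4544, 0.2598, 0.1282]
eef_rot: [-0.0, 0.733, 0.68, -0.002]
wrist_force: [-1.6, -0.1, -0.5]
opening: 1.003
grasp_force: 0.0
```

```bash
cat > st.py <<'E'
from h import *
from bench import ctrl
from scipy.spatial.transform import Rotation as R
np.set_printoptions(precision=4,suppress=True)
o=ctrl.get_obs();w=o["eef_rot"];m=R.from_quat([*w[1:],w[0]]).as_matrix()
print("t",o["time_s"],"p",o["eef_pos"],"yaw",np.degrees(np.arctan2(m[1,1],m[0,1])),"z",m[:,2],"q",o["q"],"F",o["wrist_force"],"op",o["opening"],o["grasp_force"])
E
python3 st.py
```

```text
t 1.45 p [0.4544 0.2598 0.1282] yaw -4.347878160115722 z [-0.003  -0.0027 -1.    ] q [ 0.2934  0.1891  1.8222 -0.0019  1.1339  0.3701] F [-1.6425 -0.1291 -0.5277] op 1.0025657093083153 0.0
```

Emit:
servo_tool([
  {"dx":0,"dy":0,"dz":-0.2,"wx":0,"wy":0,"wz":0},
  {"dx":0,"dy":0,"dz":-0.5,"wx":0,"wy":0,"wz":0},
  {"dx":0,"dy":0,"dz":-0.8,"wx":0,"wy":0,"wz":0},
  {"dx":0,"dy":0,"dz":-1.0,"wx":0,"wy":0,"wz":0},
  {"dx":0,"dy":0,"dz":-1.0,"wx":0,"wy":0,"wz":0},
])

```text
time_s: 1.87
eef_pos: [0.4493, 0.263, 0.027]
eef_rot: [-0.002, 0.732, 0.681, -0.004]
wrist_force: [-0.7, -1.2, -0.7]
opening: 1.0
grasp_force: 0.0
```

```bash
python3 st.py; python3 - <<'E'
from h import *
c=snap("side",2);d=snap("top",2)
cv2.imwrite("pics/a2.png",cv2.cvtColor(np.hstack([cv2.resize(c["frame"][230:350,280:410],None,fx=3,fy=3),cv2.resize(d["frame"][190:310,120:250],None,fx=3,fy=3)]),cv2.COLOR_RGB2BGR))
E
```

```text
t 1.8667 p [0.4493 0.263  0.027 ] yaw -4.132137011552819 z [-0.0082 -0.0024 -1.    ] q [0.3012 0.3524 1.8664 0.0001 0.9313 0.3733] F [-0.7008 -1.1508 -0.6968] op 0.9999499812178027 0.0
```

View pics/a2.png

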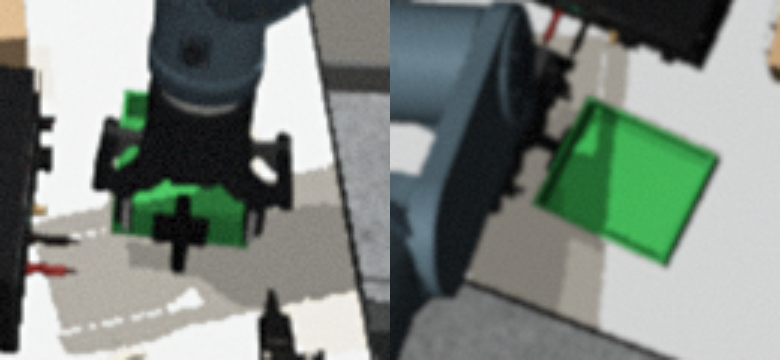

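The side crop shows the fin (182,215) standing between the open fingers (about 120 and 260). In the top crop the tray is undisturbed. I'll close the jaw.

Emit:
servo_tool([
  {"dx":0,"dy":0,"dz":0,"wx":0,"wy":0,"wz":0},
  {"dx":0,"dy":0,"dz":0,"wx":0,"wy":0,"wz":0},
  {"dx":0,"dy":0,"dz":0,"wx":0,"wy":0,"wz":0},
  {"dx":0,"dy":0,"dz":0,"wx":0,"wy":0,"wz":0},
  {"dx":0,"dy":0,"dz":0,"wx":0,"wy":0,"wz":0},
], jaw=0)

```text
time_s: 2.38
eef_pos: [0.4537, 0.2643, 0.0321]
eef_rot: [0.0, 0.732, 0.681, 0.001]
wrist_force: [-0.2, 0.7, 0.1]
opening: 0.298
grasp_force: 0.0
```

Emit:
servo_tool([
  {"dx":0,"dy":0,"dz":0,"wx":0,"wy":0,"wz":0},
  {"dx":0,"dy":0,"dz":0,"wx":0,"wy":0,"wz":0},
  {"dx":0,"dy":0,"dz":0,"wx":0,"wy":0,"wz":0},
  {"dx":0,"dy":0,"dz":0,"wx":0,"wy":0,"wz":0},
  {"dx":0,"dy":0,"dz":0,"wx":0,"wy":0,"wz":0},
])

```text
time_s: 2.8
eef_pos: [0.4536, 0.2643, 0.0319]
eef_rot: [0.0, 0.732, 0.681, 0.0]
wrist_force: [-1.0, -0.4, 5.4]
opening: 0.128
grasp_force: 59.5
```

```bash
python3 st.py; python3 - <<'E'
from h import *
d=snap("top",3)
k=big(mask(d,(45,80,40),(80,255,255),(150,200,260,300)));r=cv2.minAreaRect(k);a=cv2.approxPolyDP(cv2.convexHull(k),4,True)[:,0]
print(r,onz(d,r[0],.035),[onz(d,p,.035)[:2].round(4).tolist() for p in a])
E
```

```text
t 2.8 p [0.4536 0.2643 0.0319] yaw -4.126046262178488 z [ 0.0008  0.0004 -1.    ] q [0.3011 0.346  1.862  0.0002 0.9327 0.373 ] F [-0.9859 -0.4335  5.4216] op 0.1284008473972247 59.48361933231354
((197.91607666015625, 249.39419555664062), (49.59842300415039, 40.89906311035156), 25.016895294189453) [0.44719983 0.17852903 0.035     ] [[0.5025, 0.2368], [0.4939, 0.1104], [0.3914, 0.1176], [0.4005, 0.2456]]
```

Emit:
servo_tool([
  {"dx":0,"dy":-0.1,"dz":0.01,"wx":0,"wy":0,"wz":0},
  {"dx":0.01,"dy":-0.3,"dz":0.01,"wx":0,"wy":0,"wz":0.004},
  {"dx":0.02,"dy":-0.5,"dz":0.01,"wx":0,"wy":0,"wz":0.008},
  {"dx":0.03,"dy":-0.75,"dz":0.01,"wx":0,"wy":0,"wz":0.01},
  {"dx":0.04,"dy":-1.0,"dz":0.01,"wx":0,"wy":0,"wz":0.012},
])

```text
time_s: 3.27
eef_pos: [0.4565, 0.1629, 0.0319]
eef_rot: [-0.0, 0.719, 0.695, -0.0]
wrist_force: [-0.1, -0.3, -0.9]
opening: 0.128
grasp_force: 58.5
```

Emit:
servo_tool([
  {"dx":0.01,"dy":-0.2,"dz":0,"wx":0,"wy":0,"wz":0.002},
  {"dx":0.02,"dy":-0.4,"dz":0,"wx":0,"wy":0,"wz":0.005},
  {"dx":0.03,"dy":-0.6,"dz":0,"wx":0,"wy":0,"wz":0.007},
  {"dx":0.04,"dy":-0.8,"dz":0,"wx":0,"wy":0,"wz":0.01},
  {"dx":0.05,"dy":-1.0,"dz":0,"wx":0,"wy":0,"wz":0.012},
])

```text
time_s: 3.68
eef_pos: [0.4614, 0.0627, 0.0319]
eef_rot: [-0.0, 0.706, 0.709, -0.0]
wrist_force: [1.4, 0.7, -0.2]
opening: 0.131
grasp_force: 58.6
```

Emit:
servo_tool([
  {"dx":0.01,"dy":-0.25,"dz":0,"wx":0,"wy":0,"wz":0.003},
  {"dx":0.02,"dy":-0.5,"dz":0,"wx":0,"wy":0,"wz":0.006},
  {"dx":0.03,"dy":-0.7,"dz":0,"wx":0,"wy":0,"wz":0.01},
  {"dx":0.035,"dy":-0.85,"dz":0,"wx":0,"wy":0,"wz":0.012},
  {"dx":0.04,"dy":-1.0,"dz":0,"wx":0,"wy":0,"wz":0.012},
])

```text
time_s: 4.1
eef_pos: [0.4653, -0.0373, 0.0319]
eef_rot: [-0.0, 0.693, 0.721, -0.0]
wrist_force: [0.6, 0.3, -0.4]
opening: 0.129
grasp_force: 58.7
```

Emit:
servo_tool([
  {"dx":0,"dy":-0.1,"dz":0,"wx":0,"wy":0,"wz":0},
  {"dx":0,"dy":-0.2,"dz":0,"wx":0,"wy":0,"wz":0},
  {"dx":0,"dy":-0.3,"dz":0,"wx":0,"wy":0,"wz":0},
  {"dx":0,"dy":-0.4,"dz":0,"wx":0,"wy":0,"wz":0},
  {"dx":0,"dy":-0.4,"dz":0,"wx":0,"wy":0,"wz":0},
])

```text
time_s: 4.52
eef_pos: [0.4663, -0.0775, 0.0323]
eef_rot: [0.0, 0.693, 0.721, -0.0]
wrist_force: [0.3, 0.7, -2.1]
opening: 0.128
grasp_force: 58.4
```

```bash
python3 st.py; python3 - <<'E'
from h import *
d=snap("top",4);c=snap("side",4)
k=big(mask(d,(45,80,40),(80,255,255)));r=cv2.minAreaRect(k);a=cv2.approxPolyDP(cv2.convexHull(k),4,True)[:,0]
print(r,onz(d,r[0],.035),[onz(d,p,.035)[:2].round(4).tolist() for p in a])
cv2.imwrite("pics/a4.png",cv2.cvtColor(np.hstack([cv2.resize(c["frame"][120:260,270:390],None,fx=3,fy=3),cv2.resize(d["frame"][220:360,280:410],None,fx=3,fy=3)]),cv2.COLOR_RGB2BGR))
E
```

```text
t 4.5167 p [ 0.4663 -0.0775  0.0323] yaw 2.301837851158745 z [ 0.0002 -0.0006 -1.    ] q [-0.4163  0.2489  1.993  -0.0006  0.8992 -0.4561] F [ 0.3252  0.7319 -2.0642] op 0.12845541007869374 58.42117488384247
((324.3500061035156, 287.4500427246094), (42.69074630737305, 41.10960388183594), 18.434947967529297) [ 0.469958  -0.1724406  0.035    ] [[0.5215, -0.1647], [0.5234, -0.2228], [0.4194, -0.2249], [0.4153, -0.1186]]
```

View pics/a4.png

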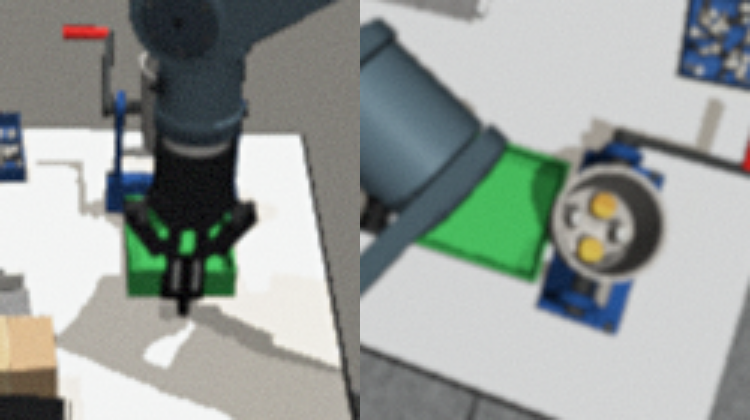

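The side crop shows the tray level in the gripper in front of the stand. In the top crop the tray's edge is near the base at about (545,275), parallel to it with a small gap. I'll creep in and watch the force.

Emit:
servo_tool([
  {"dx":0,"dy":-0.02,"dz":0,"wx":0,"wy":0,"wz":0},
  {"dx":0,"dy":-0.035,"dz":0,"wx":0,"wy":0,"wz":0},
  {"dx":0,"dy":-0.05,"dz":0,"wx":0,"wy":0,"wz":0},
  {"dx":0,"dy":-0.06,"dz":0,"wx":0,"wy":0,"wz":0},
  {"dx":0,"dy":-0.06,"dz":0,"wx":0,"wy":0,"wz":0},
])

```text
time_s: 5.03
eef_pos: [0.4662, -0.0819, 0.0323]
eef_rot: [-0.0, 0.692, 0.722, -0.0]
wrist_force: [-0.5, -0.9, -2.3]
opening: 0.129
grasp_force: 58.4
```

Emit:
servo_tool([
  {"dx":0,"dy":-0.005,"dz":0,"wx":0,"wy":0,"wz":0},
  {"dx":0,"dy":-0.01,"dz":0,"wx":0,"wy":0,"wz":0},
  {"dx":0,"dy":-0.015,"dz":0,"wx":0,"wy":0,"wz":0},
  {"dx":0,"dy":-0.02,"dz":0,"wx":0,"wy":0,"wz":0},
  {"dx":0,"dy":-0.02,"dz":0,"wx":0,"wy":0,"wz":0},
])

```text
time_s: 5.45
eef_pos: [0.4662, -0.084, 0.0323]
eef_rot: [-0.0, 0.692, 0.721, -0.0]
wrist_force: [0.5, 0.4, -2.4]
opening: 0.125
grasp_force: 58.4
```

```bash
python3 st.py; python3 - <<'E'
from h import *
d=snap("top",5)
k=big(mask(d,(45,80,40),(80,255,255)));r=cv2.minAreaRect(k);a=cv2.approxPolyDP(cv2.convexHull(k),4,True)[:,0]
print([onz(d,p,.035)[:2].round(4).tolist() for p in a])
E
```

```text
t 5.45 p [ 0.4662 -0.084   0.0323] yaw 2.3540304795591402 z [-0. -0. -1.] q [-0.4297  0.251   1.9904 -0.      0.9003 -0.4708] F [ 0.4724  0.3706 -2.4061] op 0.12505502436627156 58.426358699798584
[[0.5218, -0.173], [0.5237, -0.2311], [0.4206, -0.2355], [0.4156, -0.1268]]
```

Emit:
servo_tool([
  {"dx":0,"dy":-0.005,"dz":0,"wx":0,"wy":0,"wz":0},
  {"dx":0,"dy":-0.01,"dz":0,"wx":0,"wy":0,"wz":0},
  {"dx":0,"dy":-0.015,"dz":0,"wx":0,"wy":0,"wz":0},
  {"dx":0,"dy":-0.02,"dz":0,"wx":0,"wy":0,"wz":0},
  {"dx":0,"dy":-0.025,"dz":0,"wx":0,"wy":0,"wz":0},
])

```text
time_s: 5.92
eef_pos: [0.4663, -0.0859, 0.0323]
eef_rot: [-0.0, 0.693, 0.721, 0.0]
wrist_force: [2.2, 6.2, 0.0]
opening: 0.13
grasp_force: 58.8
```

```bash
python3 st.py
```

```text
t 5.9167 p [ 0.4663 -0.0859  0.0323] yaw 2.3298554817716366 z [ 0.0002  0.0011 -1.    ] q [-0.4341  0.2517  1.9893  0.0014  0.9009 -0.4757] F [2.225  6.2278 0.0037] op 0.12983423404386946 58.75949800014496
```

Emit:
servo_tool([
  {"dx":0,"dy":0.005,"dz":0,"wx":0,"wy":0,"wz":0},
  {"dx":0,"dy":0.005,"dz":0,"wx":0,"wy":0,"wz":0},
  {"dx":0,"dy":0.005,"dz":0,"wx":0,"wy":0,"wz":0},
  {"dx":0,"dy":0.005,"dz":0,"wx":0,"wy":0,"wz":0},
  {"dx":0,"dy":0.005,"dz":0,"wx":0,"wy":0,"wz":0},
], jaw=1)

```text
time_s: 6.33
eef_pos: [0.4663, -0.0862, 0.0324]
eef_rot: [0.0, 0.692, 0.722, -0.0]
wrist_force: [0.1, -0.2, 0.0]
opening: 0.831
grasp_force: 0.0
```

Emit:
servo_tool([
  {"dx":0,"dy":0,"dz":0.05,"wx":0,"wy":0,"wz":0},
  {"dx":0,"dy":0,"dz":0.25,"wx":0,"wy":0,"wz":0},
  {"dx":0,"dy":0,"dz":0.5,"wx":0,"wy":0,"wz":0},
  {"dx":0,"dy":0,"dz":0.75,"wx":0,"wy":0,"wz":0},
  {"dx":0,"dy":0,"dz":1.0,"wx":0,"wy":0,"wz":0},
])

```text
time_s: 6.75
eef_pos: [0.4659, -0.0859, 0.1336]
eef_rot: [-0.0, 0.692, 0.722, -0.0]
wrist_force: [0.4, 0.1, -0.9]
opening: 1.004
grasp_force: 0.0
```

Emit:
servo_tool([
  {"dx":0,"dy":0,"dz":0.2,"wx":0,"wy":0,"wz":-0.03},
  {"dx":0,"dy":0,"dz":0.4,"wx":0,"wy":0,"wz":-0.065},
  {"dx":0,"dy":0,"dz":0.6,"wx":0,"wy":0,"wz":-0.1},
  {"dx":0,"dy":0,"dz":0.8,"wx":0,"wy":0,"wz":-0.13},
  {"dx":0,"dy":0,"dz":1.0,"wx":0,"wy":0,"wz":-0.16},
])

```text
time_s: 7.17
eef_pos: [0.4659, -0.0859, 0.2337]
eef_rot: [0.0, 0.851, 0.525, 0.0]
wrist_force: [1.0, -0.3, 0.8]
opening: 1.004
grasp_force: 0.0
```

Emit:
servo_tool([
  {"dx":0.08,"dy":-0.17,"dz":0.1,"wx":0,"wy":0,"wz":-0.034},
  {"dx":0.16,"dy":-0.34,"dz":0.2,"wx":0,"wy":0,"wz":-0.068},
  {"dx":0.24,"dy":-0.51,"dz":0.3,"wx":0,"wy":0,"wz":-0.102},
  {"dx":0.32,"dy":-0.68,"dz":0.3,"wx":0,"wy":0,"wz":-0.136},
  {"dx":0.4,"dy":-0.85,"dz":0.3,"wx":0,"wy":0,"wz":-0.17},
])

```text
time_s: 7.58
eef_pos: [0.5068, -0.172, 0.2637]
eef_rot: [0.001, 0.96, 0.281, 0.001]
wrist_force: [-0.5, -0.5, -1.0]
opening: 0.995
grasp_force: 0.0
```

Emit:
servo_tool([
  {"dx":0.08,"dy":-0.17,"dz":0,"wx":0,"wy":0,"wz":-0.034},
  {"dx":0.16,"dy":-0.34,"dz":0,"wx":0,"wy":0,"wz":-0.068},
  {"dx":0.24,"dy":-0.51,"dz":0,"wx":0,"wy":0,"wz":-0.102},
  {"dx":0.32,"dy":-0.68,"dz":0,"wx":0,"wy":0,"wz":-0.136},
  {"dx":0.4,"dy":-0.85,"dz":0,"wx":0,"wy":0,"wz":-0.17},
])

```text
time_s: 8.0
eef_pos: [0.5463, -0.2568, 0.2626]
eef_rot: [0.0, 1.0, 0.018, -0.0]
wrist_force: [-0.7, 0.2, 0.4]
opening: 1.0
grasp_force: 0.0
```

Emit:
servo_tool([
  {"dx":0.08,"dy":-0.2,"dz":0,"wx":0,"wy":0,"wz":0},
  {"dx":0.16,"dy":-0.4,"dz":0,"wx":0,"wy":0,"wz":0},
  {"dx":0.24,"dy":-0.6,"dz":0,"wx":0,"wy":0,"wz":0},
  {"dx":0.34,"dy":-0.87,"dz":0,"wx":0,"wy":0,"wz":0},
  {"dx":0.34,"dy":-0.87,"dz":0,"wx":0,"wy":0,"wz":0},
])

```text
time_s: 8.42
eef_pos: [0.5804, -0.3473, 0.2618]
eef_rot: [0.001, 1.0, 0.019, -0.0]
wrist_force: [-0.2, 0.2, -0.7]
opening: 1.002
grasp_force: 0.0
```

```bash
python3 st.py; python3 - <<'E'
from h import *
d=snap("top",6);c=snap("side",6)
cv2.imwrite("pics/a6.png",cv2.cvtColor(np.hstack([cv2.resize(c["frame"][80:230,250:390],None,fx=2.8,fy=2.8),cv2.resize(d["frame"][210:360,280:420],None,fx=2.8,fy=2.8)]),cv2.COLOR_RGB2BGR))
E
```

```text
t 8.4167 p [ 0.5804 -0.3473  0.2618] yaw -87.80193569608245 z [-0.     -0.0018 -1.    ] q [-0.7136  0.3814  1.2954 -0.0014  1.4636  0.819 ] F [-0.2185  0.1582 -0.6851] op 1.0020380860352098 0.0
```

View pics/a6.png

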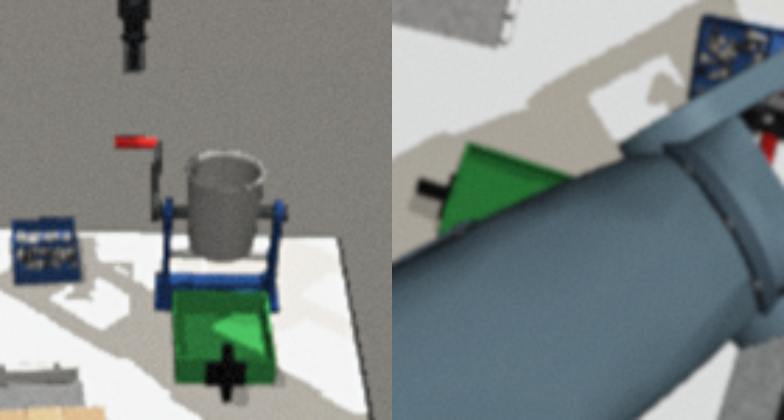

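The side crop shows the open gripper (135,50) right above the red pin (137,142), and the tray sitting squarely against the stand base with its fin outward. I'll descend and pinch.

Emit:
servo_tool([
  {"dx":0,"dy":0,"dz":-0.2,"wx":0,"wy":0,"wz":0},
  {"dx":0,"dy":0,"dz":-0.45,"wx":0,"wy":0,"wz":0},
  {"dx":0,"dy":0,"dz":-0.7,"wx":0,"wy":0,"wz":0},
  {"dx":0,"dy":0,"dz":-0.9,"wx":0,"wy":0,"wz":0},
  {"dx":0,"dy":0,"dz":-1.0,"wx":0,"wy":0,"wz":0},
])

```text
time_s: 8.93
eef_pos: [0.5787, -0.3406, 0.1593]
eef_rot: [-0.002, 1.0, 0.021, -0.002]
wrist_force: [-0.7, -0.1, -0.4]
opening: 0.997
grasp_force: 0.0
```

Emit:
servo_tool([
  {"dx":0,"dy":0,"dz":-0.1,"wx":0,"wy":0,"wz":0},
  {"dx":0,"dy":0,"dz":-0.15,"wx":0,"wy":0,"wz":0},
  {"dx":0,"dy":0,"dz":-0.15,"wx":0,"wy":0,"wz":0},
  {"dx":0,"dy":0,"dz":-0.15,"wx":0,"wy":0,"wz":0},
  {"dx":0,"dy":0,"dz":-0.15,"wx":0,"wy":0,"wz":0},
])

```text
time_s: 9.35
eef_pos: [0.5809, -0.3435, 0.1489]
eef_rot: [0.001, 1.0, 0.021, 0.001]
wrist_force: [0.5, 0.1, -0.2]
opening: 0.998
grasp_force: 0.0
```

Emit:
servo_tool([
  {"dx":0,"dy":0,"dz":0,"wx":0,"wy":0,"wz":0},
  {"dx":0,"dy":0,"dz":0,"wx":0,"wy":0,"wz":0},
  {"dx":0,"dy":0,"dz":0,"wx":0,"wy":0,"wz":0},
  {"dx":0,"dy":0,"dz":0,"wx":0,"wy":0,"wz":0},
  {"dx":0,"dy":0,"dz":0,"wx":0,"wy":0,"wz":0},
], jaw=0)

```text
time_s: 9.77
eef_pos: [0.5802, -0.343, 0.1474]
eef_rot: [0.0, 1.0, 0.021, 0.0]
wrist_force: [-0.3, -0.3, -0.4]
opening: 0.3
grasp_force: 0.0
```

Emit:
servo_tool([
  {"dx":0,"dy":0,"dz":0,"wx":0,"wy":0,"wz":0},
  {"dx":0,"dy":0,"dz":0,"wx":0,"wy":0,"wz":0},
  {"dx":0,"dy":0,"dz":0,"wx":0,"wy":0,"wz":0},
  {"dx":0,"dy":0,"dz":0,"wx":0,"wy":0,"wz":0},
  {"dx":0,"dy":0,"dz":0,"wx":0,"wy":0,"wz":0},
])

```text
time_s: 10.18
eef_pos: [0.5803, -0.3441, 0.1478]
eef_rot: [0.001, 1.0, 0.02, 0.0]
wrist_force: [-0.5, -5.2, 0.4]
opening: 0.166
grasp_force: 58.4
```

```bash
python3 st.py; python3 - <<'E'
import numpy as np
a=np.radians(np.linspace(21.2,158.8,21));x=99.7*np.cos(a)/100;z=.997*np.sin(a)
for k in range(4):
    print([(round(.0401*(x[i]-x[5*k]),3),round(-.9992*(x[i]-x[5*k]),3),round(z[i]-z[5*k],3)) for i in range(5*k+1,5*k+6)])
E
```

```text
t 10.1833 p [ 0.5803 -0.3441  0.1478] yaw -87.68041873213967 z [ 0.0008 -0.0019 -1.    ] q [-0.7104  0.4718  1.4061 -0.0009  1.2618  0.8202] F [-0.4927 -5.188   0.367 ] op 0.16596645103434038 58.413596749305725
[(np.float64(-0.002), np.float64(0.05), np.float64(0.109)), (np.float64(-0.005), np.float64(0.112), np.float64(0.211)), (np.float64(-0.007), np.float64(0.187), np.float64(0.305)), (np.float64(-0.011), np.float64(0.272), np.float64(0.389)), (np.float64(-0.015), np.float64(0.366), np.float64(0.462))]
[(np.float64(-0.004), np.float64(0.103), np.float64(0.062)), (np.float64(-0.008), np.float64(0.212), np.float64(0.11)), (np.float64(-0.013), np.float64(0.326), np.float64(0.146)), (np.float64(-0.018), np.float64(0.443), np.float64(0.167)), (np.float64(-0.023), np.float64(0.563), np.float64(0.174))]
[(np.float64(-0.005), np.float64(0.119), np.float64(-0.007)), (np.float64(-0.01), np.float64(0.237), np.float64(-0.029)), (np.float64(-0.014), np.float64(0.351), np.float64(-0.064)), (np.float64(-0.018), np.float64(0.46), np.float64(-0.113)), (np.float64(-0.023), np.float64(0.563), np.float64(-0.174))]
[(np.float64(-0.004), np.float64(0.094), np.float64(-0.073)), (np.float64(-0.007), np.float64(0.179), np.float64(-0.158)), (np.float64(-0.01), np.float64(0.254), np.float64(-0.251)), (np.float64(-0.013), np.float64(0.316), np.float64(-0.353)), (np.float64(-0.015), np.float64(0.366), np.float64(-0.462))]
```

Emit:
servo_tool([
  {"dx":-0.002,"dy":0.05,"dz":0.109,"wx":0,"wy":0,"wz":0},
  {"dx":-0.005,"dy":0.112,"dz":0.211,"wx":0,"wy":0,"wz":0},
  {"dx":-0.007,"dy":0.187,"dz":0.305,"wx":0,"wy":0,"wz":0},
  {"dx":-0.011,"dy":0.272,"dz":0.389,"wx":0,"wy":0,"wz":0},
  {"dx":-0.015,"dy":0.366,"dz":0.462,"wx":0,"wy":0,"wz":0},
])

```text
time_s: 10.6
eef_pos: [0.5798, -0.3099, 0.1962]
eef_rot: [0.004, 1.0, 0.02, 0.002]
wrist_force: [1.1, -11.6, 3.3]
opening: 0.164
grasp_force: 58.3
```

Emit:
servo_tool([
  {"dx":-0.004,"dy":0.103,"dz":0.062,"wx":0,"wy":0,"wz":0},
  {"dx":-0.008,"dy":0.212,"dz":0.11,"wx":0,"wy":0,"wz":0},
  {"dx":-0.013,"dy":0.326,"dz":0.146,"wx":0,"wy":0,"wz":0},
  {"dx":-0.018,"dy":0.443,"dz":0.167,"wx":0,"wy":0,"wz":0},
  {"dx":-0.023,"dy":0.563,"dz":0.174,"wx":0,"wy":0,"wz":0},
])

```text
time_s: 11.02
eef_pos: [0.5788, -0.253, 0.2158]
eef_rot: [0.004, 1.0, 0.02, 0.004]
wrist_force: [7.0, -5.5, 8.8]
opening: 0.161
grasp_force: 62.1
```

```bash
python3 st.py
```

```text
t 11.0167 p [ 0.5788 -0.253   0.2158] yaw -87.71012360284801 z [ 0.0082 -0.0078 -0.9999] q [-0.5987  0.3103  1.4811 -0.0019  1.339   0.9325] F [ 7.0494 -5.4849  8.7664] op 0.16125456563034685 62.08142280578613
```

Emit:
servo_tool([
  {"dx":-0.005,"dy":0.119,"dz":-0.007,"wx":0,"wy":0,"wz":0},
  {"dx":-0.01,"dy":0.237,"dz":-0.029,"wx":0,"wy":0,"wz":0},
  {"dx":-0.014,"dy":0.351,"dz":-0.064,"wx":0,"wy":0,"wz":0},
  {"dx":-0.018,"dy":0.46,"dz":-0.113,"wx":0,"wy":0,"wz":0},
  {"dx":-0.023,"dy":0.563,"dz":-0.174,"wx":0,"wy":0,"wz":0},
])

```text
time_s: 11.43
eef_pos: [0.5773, -0.1949, 0.1963]
eef_rot: [0.002, 1.0, 0.02, 0.004]
wrist_force: [8.0, 0.7, 10.6]
opening: 0.164
grasp_force: 65.4
```

Emit:
servo_tool([
  {"dx":-0.004,"dy":0.094,"dz":-0.073,"wx":0,"wy":0,"wz":0},
  {"dx":-0.007,"dy":0.179,"dz":-0.158,"wx":0,"wy":0,"wz":0},
  {"dx":-0.01,"dy":0.254,"dz":-0.251,"wx":0,"wy":0,"wz":0},
  {"dx":-0.013,"dy":0.316,"dz":-0.353,"wx":0,"wy":0,"wz":0},
  {"dx":-0.015,"dy":0.36,"dz":-0.45,"wx":0,"wy":0,"wz":0},
])

```text
time_s: 11.85
eef_pos: [0.5756, -0.1585, 0.1505]
eef_rot: [0.002, 1.0, 0.021, 0.004]
wrist_force: [8.8, -6.2, 3.8]
opening: 0.164
grasp_force: 66.6
```

Emit:
servo_tool([
  {"dx":0,"dy":0,"dz":0,"wx":0,"wy":0,"wz":0},
  {"dx":0,"dy":0,"dz":0,"wx":0,"wy":0,"wz":0},
  {"dx":0,"dy":0,"dz":0,"wx":0,"wy":0,"wz":0},
  {"dx":0,"dy":0,"dz":0,"wx":0,"wy":0,"wz":0},
  {"dx":0,"dy":0,"dz":0,"wx":0,"wy":0,"wz":0},
])

```text
time_s: 12.27
eef_pos: [0.5756, -0.1584, 0.1501]
eef_rot: [0.001, 1.0, 0.02, 0.004]
wrist_force: [11.0, -2.3, -1.1]
opening: 0.161
grasp_force: 66.2
```

```bash
python3 st.py; python3 - <<'E'
from h import *
d=snap("top",7);c=snap("side",7)
cv2.imwrite("pics/a7.png",cv2.cvtColor(np.hstack([cv2.resize(c["frame"][110:230,270:380],None,fx=3.5,fy=3.5),cv2.resize(d["frame"][230:350,290:400],None,fx=3.5,fy=3.5)]),cv2.COLOR_RGB2BGR))
E
```

```text
t 12.2667 p [ 0.5756 -0.1584  0.1501] yaw -87.66298962955558 z [ 0.0074 -0.0019 -1.    ] q [-0.468   0.306   1.6271  0.0018  1.201   1.0614] F [10.9745 -2.2907 -1.1412] op 0.16083405376061105 66.22787117958069
```

View pics/a7.png

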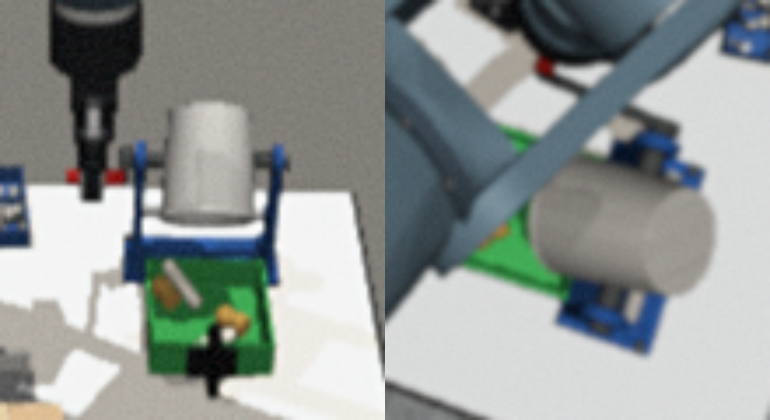

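The picture shows the pot fully tipped over the tray. The tray holds a post (182,283), spacers at (167,293) and (233,318), and a pale end at (228,335) by the fin. I'll press to the stop, wait, then swing back.

Emit:
servo_tool([
  {"dx":0,"dy":0.006,"dz":-0.012,"wx":0,"wy":0,"wz":0},
  {"dx":0,"dy":0.01,"dz":-0.03,"wx":0,"wy":0,"wz":0},
  {"dx":0,"dy":0.01,"dz":-0.03,"wx":0,"wy":0,"wz":0},
  {"dx":0,"dy":0.01,"dz":-0.03,"wx":0,"wy":0,"wz":0},
  {"dx":0,"dy":0.006,"dz":-0.012,"wx":0,"wy":0,"wz":0},
])

```text
time_s: 12.78
eef_pos: [0.5756, -0.1582, 0.1496]
eef_rot: [0.001, 1.0, 0.02, 0.004]
wrist_force: [8.8, -4.1, 0.4]
opening: 0.166
grasp_force: 66.2
```

Emit:
servo_tool([
  {"dx":0,"dy":0,"dz":0,"wx":0,"wy":0,"wz":0},
  {"dx":0,"dy":0,"dz":0,"wx":0,"wy":0,"wz":0},
  {"dx":0,"dy":0,"dz":0,"wx":0,"wy":0,"wz":0},
  {"dx":0,"dy":0,"dz":0,"wx":0,"wy":0,"wz":0},
  {"dx":0,"dy":0,"dz":0,"wx":0,"wy":0,"wz":0},
])

```text
time_s: 13.2
eef_pos: [0.5757, -0.1583, 0.1496]
eef_rot: [0.001, 1.0, 0.02, 0.004]
wrist_force: [7.7, -3.4, 3.7]
opening: 0.163
grasp_force: 66.6
```

```bash
python3 st.py; python3 - <<'E'
from h import *
c=snap("side",8);fr=c["frame"]
# tray region: side px x 311..349, y 183..217
h=cv2.cvtColor(fr,cv2.COLOR_RGB2HSV)[183:220,311:350]
s=np.full(h.shape[:2],'.');H,Sa,V=h[...,0],h[...,1],h[...,2]
s[(H>45)&(H<85)&(Sa>80)]='g';s[(H<35)&(Sa>80)]='Y';s[(Sa<80)&(V>90)]='W';s[V<50]='k'
print("\n".join("".join(r) for r in s))
E
```

```text
t 13.2 p [ 0.5757 -0.1583  0.1496] yaw -87.66678923084027 z [ 0.0077 -0.0028 -1.    ] q [-0.4674  0.3062  1.6278  0.001   1.1995  1.0623] F [ 7.7466 -3.4041  3.6793] op 0.16268637751798604 66.6427481174469
.....................................WW
.gggggWWWgggggggggggggggggg.ggggggg...W
gggggWWWWWggggggggggggggggggggggggg...W
.ggggWWWWWggggggggggggggggggggggggg...W
.gggggWWWWWgggggggggggggggggggggggg...W
.gggggWWWWWWggggggggggggggggggggggg...W
gggYYYYWWWWWWgggggggggggggggggggggg...W
gg.YYYYYWWWWWgggggggggggggggggggggg...W
gg.YYYYYYWWWWWggggggggggggggggggggggWWW
Wg.YYYYYY.WWWWWggggggggggggggggggggWWWW
WggYYYYYYYWWWWWWgggggggggggggggggggWWWW
Wgg.YYYYYYYWWWWWWggggggggggggggggggWWWW
WgggYYYYYYYWWWWWWggggggggggggggggkgWWWW
WggggYYYYYggWWWWWgggggggggggggggggggWWW
WgggggYYY.gggWWWggggg.YYYgggggggggggWWW
Wgggggg.ggggggWggggggYYYYYggggggggggWWW
Wggggggggggggggggggg.YYYYYYY.gggggggWWW
Wggggggggggggggggggg.YYYYYYYYYggggkgWWW
WggggggggggggggggggggYYYYYYYYY.gggkgWWW
WggggggggggggggggggggYYYYYYYYY.gggggWWW
WggggggggggggggggggkkkYWWYYYYYgggggggWW
Wggggggggggggggggggkk.WWWWWYY.gggggggWW
Wggggggggggggggggggkk.WWWWWYYggggggggWW
W.ggggggggggggggWWWkkkWWWWWggggggggggWW
WggggggggggggggWWWWkkkWWWWgggggggggggWW
W.gggggggggggggWWW.kkkgWgggggggggggggWW
W.ggggggggggggkkggkkkkkkgkgggggggggggWW
WWgggggggggggkkkkkkkkkkkkkkggggggggggWW
WWggggggggggkkkkkkkkkkkkkkkggggggggggWW
WWggggggggggkkkkkkkkkkkkkkkggggggggggWW
WWggggggggggkkkkkkkkkkkkkkkggggggggggWW
WWggggggggggkkkkkkkkkkkkkkkgggggggggWWW
WWggggggggggkkkkkkkkkkkkkkkgggggggggWWW
WWWgggggggggkkkkkkkkkkkkkkkgggggggggWWW
WWWWWWWWWWWW..k..kkkkkk.WWWWWWWWWWWWWWW
WWWWWWWWWWWWWWWWW.kkkkWWWWWWWWWWWWWWWWW
WWWWWWWWWWWWWWWWWWkkk.WWWWWWWWWWWWWWWWW
```

Emit:
servo_tool([
  {"dx":0.002,"dy":-0.05,"dz":0.109,"wx":0,"wy":0,"wz":0},
  {"dx":0.005,"dy":-0.112,"dz":0.211,"wx":0,"wy":0,"wz":0},
  {"dx":0.007,"dy":-0.187,"dz":0.305,"wx":0,"wy":0,"wz":0},
  {"dx":0.011,"dy":-0.272,"dz":0.389,"wx":0,"wy":0,"wz":0},
  {"dx":0.015,"dy":-0.366,"dz":0.462,"wx":0,"wy":0,"wz":0},
])

```text
time_s: 13.67
eef_pos: [0.5763, -0.1898, 0.195]
eef_rot: [-0.004, 1.0, 0.021, 0.002]
wrist_force: [4.5, 14.0, 6.2]
opening: 0.163
grasp_force: 61.5
```

Emit:
servo_tool([
  {"dx":0.004,"dy":-0.103,"dz":0.062,"wx":0,"wy":0,"wz":0},
  {"dx":0.008,"dy":-0.212,"dz":0.11,"wx":0,"wy":0,"wz":0},
  {"dx":0.013,"dy":-0.326,"dz":0.146,"wx":0,"wy":0,"wz":0},
  {"dx":0.018,"dy":-0.443,"dz":0.167,"wx":0,"wy":0,"wz":0},
  {"dx":0.023,"dy":-0.563,"dz":0.174,"wx":0,"wy":0,"wz":0},
])

```text
time_s: 14.08
eef_pos: [0.5775, -0.2483, 0.2145]
eef_rot: [-0.001, 1.0, 0.021, 0.001]
wrist_force: [0.2, 5.6, 12.6]
opening: 0.164
grasp_force: 64.7
```

Emit:
servo_tool([
  {"dx":0.005,"dy":-0.119,"dz":-0.007,"wx":0,"wy":0,"wz":0},
  {"dx":0.01,"dy":-0.237,"dz":-0.029,"wx":0,"wy":0,"wz":0},
  {"dx":0.014,"dy":-0.351,"dz":-0.064,"wx":0,"wy":0,"wz":0},
  {"dx":0.018,"dy":-0.46,"dz":-0.113,"wx":0,"wy":0,"wz":0},
  {"dx":0.023,"dy":-0.563,"dz":-0.174,"wx":0,"wy":0,"wz":0},
])

```text
time_s: 14.5
eef_pos: [0.5783, -0.3054, 0.194]
eef_rot: [-0.001, 1.0, 0.021, -0.0]
wrist_force: [-4.5, 3.8, 6.3]
opening: 0.162
grasp_force: 71.3
```

Emit:
servo_tool([
  {"dx":0.004,"dy":-0.094,"dz":-0.073,"wx":0,"wy":0,"wz":0},
  {"dx":0.007,"dy":-0.179,"dz":-0.158,"wx":0,"wy":0,"wz":0},
  {"dx":0.01,"dy":-0.254,"dz":-0.251,"wx":0,"wy":0,"wz":0},
  {"dx":0.013,"dy":-0.316,"dz":-0.353,"wx":0,"wy":0,"wz":0},
  {"dx":0.015,"dy":-0.366,"dz":-0.45,"wx":0,"wy":0,"wz":0},
])

```text
time_s: 14.92
eef_pos: [0.5791, -0.3424, 0.1475]
eef_rot: [-0.001, 1.0, 0.02, -0.001]
wrist_force: [-5.8, 4.3, 8.2]
opening: 0.164
grasp_force: 76.8
```

Emit:
servo_tool([
  {"dx":0,"dy":-0.005,"dz":-0.02,"wx":0,"wy":0,"wz":0},
  {"dx":0,"dy":-0.01,"dz":-0.04,"wx":0,"wy":0,"wz":0},
  {"dx":0,"dy":-0.01,"dz":-0.05,"wx":0,"wy":0,"wz":0},
  {"dx":0,"dy":-0.01,"dz":-0.05,"wx":0,"wy":0,"wz":0},
  {"dx":0,"dy":-0.01,"dz":-0.05,"wx":0,"wy":0,"wz":0},
])

```text
time_s: 15.33
eef_pos: [0.5792, -0.344, 0.143]
eef_rot: [0.0, 1.0, 0.021, -0.001]
wrist_force: [-6.0, -2.7, -2.2]
opening: 0.163
grasp_force: 77.2
```

```bash
python3 st.py
```

```text
t 15.3333 p [ 0.5792 -0.344   0.143 ] yaw -87.64740796400726 z [-0.002  -0.0001 -1.    ] q [-0.7111  0.4771  1.4088 -0.0015  1.2572  0.8191] F [-6.0049 -2.6764 -2.1684] op 0.16251293469948716 77.23792433738708
```

Emit:
servo_tool([
  {"dx":0,"dy":-0.02,"dz":-0.02,"wx":0,"wy":0,"wz":0},
  {"dx":0,"dy":-0.04,"dz":-0.04,"wx":0,"wy":0,"wz":0},
  {"dx":0,"dy":-0.05,"dz":-0.05,"wx":0,"wy":0,"wz":0},
  {"dx":0,"dy":-0.05,"dz":-0.05,"wx":0,"wy":0,"wz":0},
  {"dx":0,"dy":-0.05,"dz":-0.05,"wx":0,"wy":0,"wz":0},
])

```text
time_s: 15.75
eef_pos: [0.5793, -0.3444, 0.1421]
eef_rot: [-0.003, 1.0, 0.022, -0.002]
wrist_force: [-17.0, 18.7, 26.9]
opening: 0.163
grasp_force: 80.4
```

Emit:
servo_tool([
  {"dx":0,"dy":0.05,"dz":0.02,"wx":0,"wy":0,"wz":0},
  {"dx":0,"dy":0.05,"dz":0.02,"wx":0,"wy":0,"wz":0},
  {"dx":0,"dy":0.05,"dz":0.02,"wx":0,"wy":0,"wz":0},
  {"dx":0,"dy":0.05,"dz":0.02,"wx":0,"wy":0,"wz":0},
  {"dx":0,"dy":0.05,"dz":0.02,"wx":0,"wy":0,"wz":0},
], jaw=1)

```text
time_s: 16.17
eef_pos: [0.5802, -0.3441, 0.14]
eef_rot: [-0.0, 1.0, 0.021, -0.0]
wrist_force: [-0.1, 0.3, 0.2]
opening: 0.859
grasp_force: 0.0
```

Emit:
servo_tool([
  {"dx":0,"dy":0,"dz":0.1,"wx":0,"wy":0,"wz":0},
  {"dx":0,"dy":0,"dz":0.3,"wx":0,"wy":0,"wz":0},
  {"dx":0,"dy":0,"dz":0.5,"wx":0,"wy":0,"wz":0},
  {"dx":0,"dy":0,"dz":0.75,"wx":0,"wy":0,"wz":0},
  {"dx":0,"dy":0,"dz":1.0,"wx":0,"wy":0,"wz":0},
])

```text
time_s: 16.58
eef_pos: [0.5799, -0.3441, 0.2416]
eef_rot: [-0.0, 1.0, 0.02, -0.0]
wrist_force: [-0.1, -0.9, 0.1]
opening: 0.998
grasp_force: 0.0
```

```bash
python3 st.py; python3 - <<'E'
from h import *
S0=load("side0");c=snap("side",9)
def pin(c):
    bx=(285,110,315,150);m=mask(c,(0,120,60),(10,255,255),bx)|mask(c,(170,120,60),(180,255,255),bx)
    k=big(m);M=cv2.moments(m,True);return M["m10"]/M["m00"],M["m01"]/M["m00"],M["m00"]
print(pin(S0),pin(c))
d=cv2.absdiff(S0["frame"],c["frame"]).max(2)[130:192,303:355];print("diff pot region px>40:",(d>40).sum(), np.argwhere(d>40)[:20].tolist())
E
```

```text
t 16.5833 p [ 0.5799 -0.3441  0.2416] yaw -87.6582255547265 z [-0.0005  0.0005 -1.    ] q [-0.7111  0.3912  1.3226  0.0001  1.4285  0.8188] F [-0.1241 -0.9193  0.134 ] op 0.9984719488642787 0.0
(297.741935483871, 130.3548387096774, 62.0) (297.8813559322034, 130.47457627118644, 59.0)
diff pot region px>40: 278 [[6, 16], [6, 17], [7, 15], [7, 16], [7, 17], [8, 3], [8, 14], [8, 15], [8, 16], [9, 13], [9, 14], [9, 15], [10, 13], [10, 14], [10, 15], [11, 2], [11, 14], [11, 15], [12, 2], [12, 14]]
```

Emit:
servo_tool([
  {"dx":-0.06,"dy":0.15,"dz":0.2,"wx":0,"wy":0,"wz":0},
  {"dx":-0.12,"dy":0.33,"dz":0.2,"wx":0,"wy":0,"wz":0.02},
  {"dx":-0.2,"dy":0.5,"dz":0.2,"wx":0,"wy":0,"wz":0.05},
  {"dx":-0.27,"dy":0.68,"dz":0.2,"wx":0,"wy":0,"wz":0.075},
  {"dx":-0.34,"dy":0.87,"dz":0.2,"wx":0,"wy":0,"wz":0.1},
])

```text
time_s: 17.05
eef_pos: [0.5458, -0.2567, 0.2611]
eef_rot: [0.0, 0.984, 0.178, 0.0]
wrist_force: [0.9, -0.1, 0.3]
opening: 0.999
grasp_force: 0.0
```

Emit:
servo_tool([
  {"dx":-0.08,"dy":0.17,"dz":0,"wx":0,"wy":0,"wz":0.034},
  {"dx":-0.16,"dy":0.34,"dz":0,"wx":0,"wy":0,"wz":0.068},
  {"dx":-0.24,"dy":0.51,"dz":0,"wx":0,"wy":0,"wz":0.102},
  {"dx":-0.32,"dy":0.68,"dz":0,"wx":0,"wy":0,"wz":0.136},
  {"dx":-0.4,"dy":0.85,"dz":0,"wx":0,"wy":0,"wz":0.17},
])

```text
time_s: 17.47
eef_pos: [0.5059, -0.1715, 0.261]
eef_rot: [0.0, 0.902, 0.432, 0.0]
wrist_force: [0.2, -0.6, 0.7]
opening: 0.998
grasp_force: 0.0
```

Emit:
servo_tool([
  {"dx":-0.08,"dy":0.17,"dz":0,"wx":0,"wy":0,"wz":0.034},
  {"dx":-0.16,"dy":0.34,"dz":0,"wx":0,"wy":0,"wz":0.068},
  {"dx":-0.24,"dy":0.51,"dz":0,"wx":0,"wy":0,"wz":0.102},
  {"dx":-0.32,"dy":0.68,"dz":0,"wx":0,"wy":0,"wz":0.136},
  {"dx":-0.4,"dy":0.86,"dz":0,"wx":0,"wy":0,"wz":0.17},
])

```text
time_s: 17.88
eef_pos: [0.4659, -0.0855, 0.2611]
eef_rot: [0.0, 0.756, 0.655, 0.0]
wrist_force: [0.6, 0.5, -0.3]
opening: 0.997
grasp_force: 0.0
```

Emit:
servo_tool([
  {"dx":0,"dy":0,"dz":-0.2,"wx":0,"wy":0,"wz":0.03},
  {"dx":0,"dy":0,"dz":-0.4,"wx":0,"wy":0,"wz":0.06},
  {"dx":0,"dy":0,"dz":-0.7,"wx":0,"wy":0,"wz":0.06},
  {"dx":0,"dy":0,"dz":-1.0,"wx":0,"wy":0,"wz":0.06},
  {"dx":0,"dy":0,"dz":-1.0,"wx":0,"wy":0,"wz":0.06},
])

```text
time_s: 18.3
eef_pos: [0.4627, -0.0845, 0.1556]
eef_rot: [-0.004, 0.692, 0.721, -0.001]
wrist_force: [0.2, 0.2, -0.7]
opening: 1.001
grasp_force: 0.0
```

```bash
python3 st.py; python3 - <<'E'
from h import *
d=snap("top",10)
k=big(mask(d,(45,80,40),(80,255,255)));print(cv2.contourArea(k))
a=cv2.approxPolyDP(cv2.convexHull(k),4,True)[:,0]
print([onz(d,p,.035)[:2].round(4).tolist() for p in a])
E
```

```text
t 18.3 p [ 0.4627 -0.0845  0.1556] yaw 2.3456271327971185 z [-0.0083  0.0039 -1.    ] q [-0.4338  0.0369  1.9286  0.      1.1853 -0.4747] F [ 0.1932  0.1514 -0.744 ] op 1.001347929324209 0.0
792.0
[[0.5271, -0.2327], [0.4182, -0.2363], [0.4141, -0.1301], [0.5239, -0.1863]]
```

Emit:
servo_tool([
  {"dx":0,"dy":0,"dz":-0.2,"wx":0,"wy":0,"wz":0},
  {"dx":0,"dy":0,"dz":-0.4,"wx":0,"wy":0,"wz":0},
  {"dx":0,"dy":0,"dz":-0.6,"wx":0,"wy":0,"wz":0},
  {"dx":0,"dy":0,"dz":-0.8,"wx":0,"wy":0,"wz":0},
  {"dx":0,"dy":0,"dz":-1.0,"wx":0,"wy":0,"wz":0},
])

```text
time_s: 18.77
eef_pos: [0.4684, -0.0871, 0.0623]
eef_rot: [0.002, 0.692, 0.721, 0.001]
wrist_force: [-0.2, -0.7, -0.7]
opening: 0.996
grasp_force: 0.0
```

Emit:
servo_tool([
  {"dx":0,"dy":0,"dz":-0.15,"wx":0,"wy":0,"wz":0},
  {"dx":0,"dy":0,"dz":-0.29,"wx":0,"wy":0,"wz":0},
  {"dx":0,"dy":0,"dz":-0.29,"wx":0,"wy":0,"wz":0},
  {"dx":0,"dy":0,"dz":-0.29,"wx":0,"wy":0,"wz":0},
  {"dx":0,"dy":0,"dz":-0.29,"wx":0,"wy":0,"wz":0},
])

```text
time_s: 19.18
eef_pos: [0.4678, -0.0868, 0.0334]
eef_rot: [0.001, 0.692, 0.721, 0.0]
wrist_force: [0.3, -1.1, -0.1]
opening: 1.003
grasp_force: 0.0
```

Emit:
servo_tool([
  {"dx":0,"dy":0,"dz":0,"wx":0,"wy":0,"wz":0},
  {"dx":0,"dy":0,"dz":0,"wx":0,"wy":0,"wz":0},
  {"dx":0,"dy":0,"dz":0,"wx":0,"wy":0,"wz":0},
  {"dx":0,"dy":0,"dz":0,"wx":0,"wy":0,"wz":0},
  {"dx":0,"dy":0,"dz":0,"wx":0,"wy":0,"wz":0},
], jaw=0)

```text
time_s: 19.6
eef_pos: [0.4663, -0.086, 0.0318]
eef_rot: [0.0, 0.692, 0.722, 0.0]
wrist_force: [0.2, -0.1, 0.4]
opening: 0.302
grasp_force: 0.0
```

Emit:
servo_tool([
  {"dx":0,"dy":0,"dz":0,"wx":0,"wy":0,"wz":0},
  {"dx":0,"dy":0,"dz":0,"wx":0,"wy":0,"wz":0},
  {"dx":0,"dy":0,"dz":0,"wx":0,"wy":0,"wz":0},
  {"dx":0,"dy":0,"dz":0,"wx":0,"wy":0,"wz":0},
  {"dx":0,"dy":0,"dz":0,"wx":0,"wy":0,"wz":0},
])

```text
time_s: 20.02
eef_pos: [0.4663, -0.0859, 0.0317]
eef_rot: [0.0, 0.692, 0.722, 0.0]
wrist_force: [-1.4, 1.1, 5.9]
opening: 0.131
grasp_force: 59.4
```

```bash
python3 st.py
```

```text
t 20.0167 p [ 0.4663 -0.0859  0.0317] yaw 2.3580846483347724 z [ 0.0001  0.     -1.    ] q [-0.4334  0.2529  1.9894  0.0001  0.8991 -0.4746] F [-1.3913  1.0898  5.9321] op 0.13097916824767697 59.39672827720642
```

Emit:
servo_tool([
  {"dx":0,"dy":0.04,"dz":0.005,"wx":0,"wy":0,"wz":0},
  {"dx":-0.02,"dy":0.12,"dz":0.01,"wx":0,"wy":0,"wz":0},
  {"dx":-0.04,"dy":0.24,"dz":0.01,"wx":0,"wy":0,"wz":0},
  {"dx":-0.07,"dy":0.37,"dz":0.01,"wx":0,"wy":0,"wz":0.01},
  {"dx":-0.1,"dy":0.5,"dz":0.01,"wx":0,"wy":0,"wz":0.02},
])

```text
time_s: 20.43
eef_pos: [0.4552, -0.0343, 0.032]
eef_rot: [-0.001, 0.668, 0.744, -0.0]
wrist_force: [-0.5, -0.8, -2.9]
opening: 0.124
grasp_force: 58.5
```

Emit:
servo_tool([
  {"dx":-0.1,"dy":0.08,"dz":0,"wx":0,"wy":0,"wz":0.02},
  {"dx":-0.2,"dy":0.12,"dz":0,"wx":0,"wy":0,"wz":0.045},
  {"dx":-0.3,"dy":0.14,"dz":0,"wx":0,"wy":0,"wz":0.07},
  {"dx":-0.4,"dy":0.15,"dz":0,"wx":0,"wy":0,"wz":0.1},
  {"dx":-0.5,"dy":0.15,"dz":0,"wx":0,"wy":0,"wz":0.13},
])

```text
time_s: 20.85
eef_pos: [0.4047, -0.0193, 0.0321]
eef_rot: [-0.001, 0.502, 0.865, -0.0]
wrist_force: [-0.2, -1.8, -2.8]
opening: 0.132
grasp_force: 58.5
```

Emit:
servo_tool([
  {"dx":0,"dy":0,"dz":0,"wx":0,"wy":0,"wz":0.028},
  {"dx":0,"dy":0,"dz":0,"wx":0,"wy":0,"wz":0.056},
  {"dx":0,"dy":0,"dz":0,"wx":0,"wy":0,"wz":0.084},
  {"dx":0,"dy":0,"dz":0,"wx":0,"wy":0,"wz":0.112},
  {"dx":0,"dy":0,"dz":0,"wx":0,"wy":0,"wz":0.14},
])

```text
time_s: 21.27
eef_pos: [0.4051, -0.0196, 0.0321]
eef_rot: [-0.001, 0.301, 0.954, 0.0]
wrist_force: [-0.5, -0.8, -2.7]
opening: 0.128
grasp_force: 58.6
```

```bash
python3 st.py; python3 - <<'E'
from h import *
d=snap("top",11)
k=big(mask(d,(45,80,40),(80,255,255)));print(cv2.contourArea(k))
a=cv2.approxPolyDP(cv2.convexHull(k),4,True)[:,0]
print([onz(d,p,.035)[:2].round(4).tolist() for p in a])
E
```

```text
t 21.2667 p [ 0.4051 -0.0196  0.0321] yaw 54.94297041019079 z [-0.0013  0.0005 -1.    ] q [-0.343   0.1166  2.1564  0.0001  0.8699 -1.302 ] F [-0.4543 -0.841  -2.705 ] op 0.12802647666263048 58.55326294898987
1329.5
[[0.5549, -0.0621], [0.4924, -0.1468], [0.3932, -0.0738], [0.4776, -0.0081]]
```

Emit:
servo_tool([
  {"dx":0,"dy":0,"dz":0,"wx":0,"wy":0,"wz":0.028},
  {"dx":0,"dy":0,"dz":0,"wx":0,"wy":0,"wz":0.056},
  {"dx":0,"dy":-0.03,"dz":0,"wx":0,"wy":0,"wz":0.084},
  {"dx":0,"dy":-0.08,"dz":0,"wx":0,"wy":0,"wz":0.112},
  {"dx":0,"dy":-0.14,"dz":0,"wx":0,"wy":0,"wz":0.14},
])

```text
time_s: 21.73
eef_pos: [0.4053, -0.0338, 0.0322]
eef_rot: [-0.001, 0.087, 0.996, 0.0]
wrist_force: [1.2, -0.8, -2.5]
opening: 0.124
grasp_force: 58.6
```

Emit:
servo_tool([
  {"dx":0.04,"dy":-0.08,"dz":0,"wx":0,"wy":0,"wz":0.025},
  {"dx":0.1,"dy":-0.16,"dz":0,"wx":0,"wy":0,"wz":0.05},
  {"dx":0.17,"dy":-0.25,"dz":0,"wx":0,"wy":0,"wz":0.075},
  {"dx":0.24,"dy":-0.33,"dz":0,"wx":0,"wy":0,"wz":0.099},
  {"dx":0.246,"dy":-0.33,"dz":0,"wx":0,"wy":0,"wz":0.099},
])

```text
time_s: 22.15
eef_pos: [0.4315, -0.0682, 0.0325]
eef_rot: [0.0, -0.067, 0.998, -0.0]
wrist_force: [-0.0, -0.2, -4.5]
opening: 0.129
grasp_force: 58.4
```

```bash
python3 st.py; python3 - <<'E'
from h import *
u=np.array([np.cos(np.radians(7.9)),np.sin(np.radians(7.9))]);v=np.array([-u[1],u[0]]);O=np.array([.6531,-.0356])
B=lambda P:((P[:2]-O)@np.c_[u,v]).round(4)
for n in("top","side"):
    d=snap(n,12);m=mask(d,(45,80,40),(80,255,255));k=big(m)
    a=cv2.approxPolyDP(cv2.convexHull(k),3,True)[:,0]
    print(n,cv2.contourArea(k),[(p.tolist(),B(onz(d,p,.035)).tolist()) for p in a])
    # carton
    cm=mask(d,(8,60,60),(28,255,255),(240,165,340,235) if n=="top" else (235,205,300,252));k=big(cm);a=cv2.approxPolyDP(cv2.convexHull(k),2.5,True)[:,0];print("carton",[(p.tolist(),B(onz(d,p,.076)).tolist()) for p in a])
E
```

```text
t 22.15 p [ 0.4315 -0.0682  0.0325] yaw 97.68314170333092 z [ 0.0006 -0.0005 -1.    ] q [-0.4296  0.1784  2.0817 -0.0002  0.8808 -2.1343] F [-0.0124 -0.2207 -4.5125] op 0.12888438229517235 58.389946818351746
top 677.5 [([275, 230], [-0.0784, 0.0502]), ([313, 238], [-0.0777, -0.0546]), ([306, 271], [-0.1684, -0.0544]), ([273, 241], [-0.1089, 0.0488])]
carton [([277, 173], [0.0675, 0.0768]), ([280, 183], [0.042, 0.0628]), ([271, 217], [-0.054, 0.0657]), ([264, 219], [-0.0632, 0.0825]), ([248, 213], [-0.0565, 0.1273]), ([246, 207], [-0.0419, 0.1363]), ([256, 171], [0.0608, 0.1332])]
side 1324.5 [([333, 207], [-0.201, -0.0453]), ([339, 224], [-0.2052, 0.034]), ([338, 237], [-0.1927, 0.0883]), ([295, 238], [-0.0734, 0.0826]), ([293, 208], [-0.0797, -0.0506])]
carton [([286, 226], [-0.049, 0.077]), ([288, 251], [-0.0468, 0.1733]), ([244, 248], [0.0647, 0.1534]), ([245, 227], [0.0624, 0.072])]
```

Emit:
servo_tool([
  {"dx":0.073,"dy":0.051,"dz":0,"wx":0,"wy":0,"wz":0.001},
  {"dx":0.18,"dy":0.066,"dz":0,"wx":0,"wy":0,"wz":0.001},
  {"dx":0.28,"dy":0.08,"dz":0,"wx":0,"wy":0,"wz":0.001},
  {"dx":0.38,"dy":0.094,"dz":0,"wx":0,"wy":0,"wz":0.001},
  {"dx":0.49,"dy":0.109,"dz":0,"wx":0,"wy":0,"wz":0.001},
])

```text
time_s: 22.67
eef_pos: [0.4802, -0.0561, 0.0323]
eef_rot: [-0.0, -0.068, 0.998, 0.0]
wrist_force: [-0.7, -0.1, -2.6]
opening: 0.128
grasp_force: 58.6
```

```bash
python3 st.py; cat > bt.py <<'E'
from h import *
import sys
u=np.array([np.cos(np.radians(7.9)),np.sin(np.radians(7.9))]);v=np.array([-u[1],u[0]]);O=np.array([.6531,-.0356])
B=lambda P:((P[:2]-O)@np.c_[u,v]).round(4)
from bench import ctrl
print("tcp bay",B(ctrl.get_obs()["eef_pos"]))
for n in("top","side"):
    d=snap(n,sys.argv[1]);m=mask(d,(45,80,40),(80,255,255));k=big(m)
    a=cv2.approxPolyDP(cv2.convexHull(k),3,True)[:,0]
    print(n,cv2.contourArea(k),[(p.tolist(),B(onz(d,p,.035)).tolist()) for p in a])
    cm=mask(d,(8,60,60),(28,255,255),(240,165,282,235) if n=="top" else (235,205,300,252));k=big(cm);a=cv2.approxPolyDP(cv2.convexHull(k),2.5,True)[:,0];print("carton",[(p.tolist(),B(onz(d,p,.076)).tolist()) for p in a])
E
python3 bt.py 13
```

```text
t 22.6667 p [ 0.4802 -0.0561  0.0323] yaw 97.752624362692 z [-0.0008  0.0004 -1.    ] q [-0.3626  0.2699  1.9654  0.0001  0.9073 -2.0687] F [-0.6509 -0.0783 -2.5896] op 0.12783288429768508 58.61895203590393
tcp bay [-0.1741  0.0034]
top 434.0 [([277, 212], [-0.0286, 0.0559]), ([314, 219], [-0.0259, -0.0466]), ([310, 244], [-0.0954, -0.05]), ([297, 236], [-0.0817, -0.0113])]
carton [([277, 173], [0.0675, 0.0768]), ([280, 183], [0.042, 0.0628]), ([271, 217], [-0.054, 0.0657]), ([267, 220], [-0.0641, 0.0741]), ([248, 215], [-0.0618, 0.1261]), ([246, 207], [-0.0419, 0.1363]), ([256, 171], [0.0608, 0.1332])]
side 1130.0 [([321, 236], [-0.1463, 0.0804]), ([290, 240], [-0.0589, 0.0896]), ([275, 224], [-0.0213, 0.0189]), ([275, 210], [-0.0248, -0.0455]), ([316, 208], [-0.149, -0.0448])]
carton [([289, 230], [-0.0558, 0.0939]), ([288, 251], [-0.0468, 0.1733]), ([244, 249], [0.0646, 0.1571]), ([245, 227], [0.0624, 0.072]), ([286, 225], [-0.0493, 0.0728])]
```

Emit:
servo_tool([
  {"dx":0.1,"dy":0.008,"dz":0,"wx":0,"wy":0,"wz":0},
  {"dx":0.2,"dy":0.018,"dz":0,"wx":0,"wy":0,"wz":0},
  {"dx":0.3,"dy":0.032,"dz":0,"wx":0,"wy":0,"wz":0},
  {"dx":0.4,"dy":0.046,"dz":0,"wx":0,"wy":0,"wz":0},
  {"dx":0.5,"dy":0.06,"dz":0,"wx":0,"wy":0,"wz":0},
])

```text
time_s: 23.18
eef_pos: [0.5307, -0.0509, 0.0323]
eef_rot: [-0.0, -0.068, 0.998, 0.0]
wrist_force: [-0.3, -0.8, -3.4]
opening: 0.128
grasp_force: 58.7
```

Emit:
servo_tool([
  {"dx":0.08,"dy":0.011,"dz":0,"wx":0,"wy":0,"wz":0},
  {"dx":0.15,"dy":0.021,"dz":0,"wx":0,"wy":0,"wz":0},
  {"dx":0.21,"dy":0.029,"dz":0,"wx":0,"wy":0,"wz":0},
  {"dx":0.26,"dy":0.036,"dz":0,"wx":0,"wy":0,"wz":0},
  {"dx":0.29,"dy":0.04,"dz":0,"wx":0,"wy":0,"wz":0},
])

```text
time_s: 23.6
eef_pos: [0.5593, -0.047, 0.0324]
eef_rot: [0.0, -0.068, 0.998, 0.0]
wrist_force: [-0.7, -0.3, -3.6]
opening: 0.129
grasp_force: 58.7
```

Emit:
servo_tool([
  {"dx":0.01,"dy":0.001,"dz":0,"wx":0,"wy":0,"wz":0},
  {"dx":0.02,"dy":0.003,"dz":0,"wx":0,"wy":0,"wz":0},
  {"dx":0.03,"dy":0.004,"dz":0,"wx":0,"wy":0,"wz":0},
  {"dx":0.04,"dy":0.006,"dz":0,"wx":0,"wy":0,"wz":0},
  {"dx":0.05,"dy":0.007,"dz":0,"wx":0,"wy":0,"wz":0},
])

```text
time_s: 24.02
eef_pos: [0.5636, -0.0463, 0.0325]
eef_rot: [-0.0, -0.068, 0.998, 0.0]
wrist_force: [-1.0, 0.5, -3.9]
opening: 0.131
grasp_force: 58.7
```

```bash
python3 st.py;python3 bt.py 14
```

```text
t 24.0167 p [ 0.5636 -0.0463  0.0325] yaw 97.75023176370628 z [-0.0002  0.0001 -1.    ] q [-0.2919  0.4185  1.7558 -0.      0.9675 -1.998 ] F [-0.9872  0.5471 -3.8854] op 0.13124123743608068 58.71277570724487
tcp bay [-0.0901  0.0017]
top 259.5 [([291, 184], [0.0572, 0.0354]), ([322, 190], [0.0589, -0.0517]), ([319, 205], [0.0154, -0.0521])]
carton [([277, 173], [0.0675, 0.0768]), ([280, 178], [0.0556, 0.0658]), ([246, 209], [-0.0471, 0.135]), ([256, 171], [0.0608, 0.1332])]
side 564.5 [([292, 240], [-0.0644, 0.09]), ([248, 226], [0.0567, 0.0212]), ([248, 211], [0.0565, -0.0475]), ([288, 209], [-0.0642, -0.047])]
carton [([287, 226], [-0.0517, 0.0772]), ([288, 251], [-0.0468, 0.1733]), ([244, 249], [0.0646, 0.1571]), ([246, 226], [0.0597, 0.068]), ([271, 216], [-0.0103, 0.0311])]
```

Still about 5 mm short, so I'll creep to contact.

Emit:
servo_tool([
  {"dx":0.01,"dy":0.001,"dz":0,"wx":0,"wy":0,"wz":0},
  {"dx":0.018,"dy":0.002,"dz":0,"wx":0,"wy":0,"wz":0},
  {"dx":0.026,"dy":0.003,"dz":0,"wx":0,"wy":0,"wz":0},
  {"dx":0.034,"dy":0.005,"dz":0,"wx":0,"wy":0,"wz":0},
  {"dx":0.04,"dy":0.006,"dz":0,"wx":0,"wy":0,"wz":0},
])

```text
time_s: 24.53
eef_pos: [0.5679, -0.0457, 0.0325]
eef_rot: [0.0, -0.068, 0.998, -0.0]
wrist_force: [-0.3, -0.7, -3.5]
opening: 0.127
grasp_force: 58.7
```

Emit:
servo_tool([
  {"dx":0.005,"dy":0.001,"dz":0,"wx":0,"wy":0,"wz":0},
  {"dx":0.01,"dy":0.001,"dz":0,"wx":0,"wy":0,"wz":0},
  {"dx":0.015,"dy":0.002,"dz":0,"wx":0,"wy":0,"wz":0},
  {"dx":0.02,"dy":0.003,"dz":0,"wx":0,"wy":0,"wz":0},
  {"dx":0.02,"dy":0.003,"dz":0,"wx":0,"wy":0,"wz":0},
])

```text
time_s: 24.95
eef_pos: [0.5699, -0.0454, 0.0325]
eef_rot: [0.0, -0.068, 0.998, 0.0]
wrist_force: [-0.0, -0.0, -4.0]
opening: 0.129
grasp_force: 58.7
```

```bash
python3 st.py;python3 bt.py 15
```

```text
t 24.95 p [ 0.5699 -0.0454  0.0325] yaw 97.75954693044774 z [ 0.0001  0.     -1.    ] q [-0.2871  0.4293  1.7398  0.0001  0.9724 -1.9934] F [-0.0472 -0.0187 -4.03  ] op 0.12947514659026368 58.67755472660065
tcp bay [-0.0838  0.0017]
top 207.5 [([293, 183], [0.0612, 0.0306]), ([322, 189], [0.0617, -0.0511]), ([320, 201], [0.027, -0.0525])]
carton [([277, 173], [0.0675, 0.0768]), ([280, 176], [0.061, 0.067]), ([247, 207], [-0.0413, 0.1337]), ([256, 171], [0.0608, 0.1332])]
side 514.0 [([290, 240], [-0.0589, 0.0896]), ([246, 226], [0.0625, 0.0208]), ([246, 212], [0.0626, -0.0432]), ([287, 210], [-0.0608, -0.0425])]
carton [([287, 226], [-0.0517, 0.0772]), ([288, 251], [-0.0468, 0.1733]), ([244, 249], [0.0646, 0.1571]), ([245, 227], [0.0624, 0.072]), ([269, 216], [-0.0047, 0.0306])]
```

Emit:
servo_tool([
  {"dx":0.005,"dy":0.001,"dz":0,"wx":0,"wy":0,"wz":0},
  {"dx":0.01,"dy":0.001,"dz":0,"wx":0,"wy":0,"wz":0},
  {"dx":0.015,"dy":0.002,"dz":0,"wx":0,"wy":0,"wz":0},
  {"dx":0.02,"dy":0.003,"dz":0,"wx":0,"wy":0,"wz":0},
  {"dx":0.02,"dy":0.003,"dz":0,"wx":0,"wy":0,"wz":0},
])

```text
time_s: 25.47
eef_pos: [0.5711, -0.045, 0.0323]
eef_rot: [-0.001, -0.068, 0.998, 0.0]
wrist_force: [-3.2, -0.0, -1.4]
opening: 0.128
grasp_force: 59.0
```

```bash
python3 st.py
```

```text
t 25.4667 p [ 0.5711 -0.045   0.0323] yaw 97.76138213426924 z [-0.0016  0.0002 -1.    ] q [-0.2857  0.4327  1.7353 -0.0003  0.9752 -1.9918] F [-3.2373 -0.0067 -1.3606] op 0.1277487554804842 59.00608420372009
```

Emit:
servo_tool([
  {"dx":0.005,"dy":0.001,"dz":0,"wx":0,"wy":0,"wz":0},
  {"dx":0.01,"dy":0.001,"dz":-0.003,"wx":0,"wy":0,"wz":0},
  {"dx":0.015,"dy":0.002,"dz":-0.005,"wx":0,"wy":0,"wz":0},
  {"dx":0.015,"dy":0.002,"dz":-0.008,"wx":0,"wy":0,"wz":0},
  {"dx":0.015,"dy":0.002,"dz":-0.01,"wx":0,"wy":0,"wz":0},
])

```text
time_s: 25.88
eef_pos: [0.571, -0.0448, 0.0317]
eef_rot: [-0.003, -0.068, 0.998, 0.0]
wrist_force: [-15.0, -0.6, 10.3]
opening: 0.128
grasp_force: 60.8
```

```bash
python3 st.py; python3 bt.py 16
```

```text
t 25.8833 p [ 0.571  -0.0448  0.0317] yaw 97.76058575236293 z [-0.0051  0.0005 -1.    ] q [-0.2849  0.4355  1.7326 -0.0011  0.9785 -1.9905] F [-14.994   -0.5709  10.2883] op 0.12840041114293443 60.752626061439514
tcp bay [-0.0826  0.0022]
top 181.0 [([294, 183], [0.0618, 0.0279]), ([321, 188], [0.0639, -0.0479]), ([320, 200], [0.0298, -0.052])]
carton [([277, 173], [0.0675, 0.0768]), ([279, 176], [0.0605, 0.0697]), ([247, 206], [-0.0386, 0.1343]), ([256, 171], [0.0608, 0.1332])]
side 516.5 [([290, 234], [-0.0609, 0.0651]), ([245, 226], [0.0653, 0.0205]), ([246, 211], [0.0626, -0.048]), ([286, 210], [-0.0578, -0.0427])]
carton [([287, 226], [-0.0517, 0.0772]), ([288, 251], [-0.0468, 0.1733]), ([244, 248], [0.0647, 0.1534]), ([245, 227], [0.0624, 0.072]), ([268, 217], [-0.0017, 0.0348])]
```

Emit:
servo_tool([
  {"dx":-0.012,"dy":-0.002,"dz":0.004,"wx":0,"wy":0,"wz":0},
  {"dx":-0.012,"dy":-0.002,"dz":0.004,"wx":0,"wy":0,"wz":0},
  {"dx":-0.012,"dy":-0.002,"dz":0.004,"wx":0,"wy":0,"wz":0},
  {"dx":-0.012,"dy":-0.002,"dz":0.004,"wx":0,"wy":0,"wz":0},
  {"dx":-0.012,"dy":-0.002,"dz":0.004,"wx":0,"wy":0,"wz":0},
])

```text
time_s: 26.4
eef_pos: [0.571, -0.045, 0.0318]
eef_rot: [-0.001, -0.068, 0.998, 0.0]
wrist_force: [-6.5, 0.3, 0.7]
opening: 0.128
grasp_force: 59.3
```

Emit:
servo_tool([
  {"dx":0,"dy":0,"dz":0,"wx":0,"wy":0,"wz":0},
  {"dx":0,"dy":0,"dz":0,"wx":0,"wy":0,"wz":0},
  {"dx":0,"dy":0,"dz":0,"wx":0,"wy":0,"wz":0},
  {"dx":0,"dy":0,"dz":0,"wx":0,"wy":0,"wz":0},
  {"dx":0,"dy":0,"dz":0,"wx":0,"wy":0,"wz":0},
], jaw=1)

```text
time_s: 26.82
eef_pos: [0.5727, -0.0453, 0.0323]
eef_rot: [0.001, -0.068, 0.998, -0.0]
wrist_force: [-0.2, 0.3, -0.2]
opening: 0.832
grasp_force: 0.0
```

Emit:
servo_tool([
  {"dx":0,"dy":0,"dz":0.1,"wx":0,"wy":0,"wz":0},
  {"dx":0,"dy":0,"dz":0.3,"wx":0,"wy":0,"wz":0},
  {"dx":0,"dy":0,"dz":0.5,"wx":0,"wy":0,"wz":0},
  {"dx":0,"dy":0,"dz":0.75,"wx":0,"wy":0,"wz":0},
  {"dx":0,"dy":0,"dz":1.0,"wx":0,"wy":0,"wz":0},
])

```text
time_s: 27.23
eef_pos: [0.5719, -0.0451, 0.1334]
eef_rot: [-0.0, -0.068, 0.998, 0.0]
wrist_force: [1.7, 0.0, 1.3]
opening: 1.002
grasp_force: 0.0
```

Emit:
servo_tool([
  {"dx":-0.2,"dy":0,"dz":0.2,"wx":0,"wy":0,"wz":0},
  {"dx":-0.4,"dy":0,"dz":0.4,"wx":0,"wy":0,"wz":0},
  {"dx":-0.6,"dy":0,"dz":0.6,"wx":0,"wy":0,"wz":0},
  {"dx":-0.8,"dy":0,"dz":0.8,"wx":0,"wy":0,"wz":0},
  {"dx":-1.0,"dy":0,"dz":1.0,"wx":0,"wy":0,"wz":0},
])

```text
time_s: 27.65
eef_pos: [0.4711, -0.045, 0.2335]
eef_rot: [0.0, -0.068, 0.998, -0.0]
wrist_force: [0.9, 0.4, 0.4]
opening: 0.996
grasp_force: 0.0
```

Emit:
servo_tool([
  {"dx":-0.2,"dy":0,"dz":0.1,"wx":0,"wy":0,"wz":0},
  {"dx":-0.4,"dy":0,"dz":0.1,"wx":0,"wy":0,"wz":0},
  {"dx":-0.6,"dy":0,"dz":0.1,"wx":0,"wy":0,"wz":0},
  {"dx":-0.8,"dy":0,"dz":0.1,"wx":0,"wy":0,"wz":0},
  {"dx":-0.8,"dy":0,"dz":0.1,"wx":0,"wy":0,"wz":0},
])

```text
time_s: 28.07
eef_pos: [0.3897, -0.0447, 0.2424]
eef_rot: [-0.0, -0.068, 0.998, -0.0]
wrist_force: [1.2, -0.9, 0.5]
opening: 1.002
grasp_force: 0.0
```

```bash
python3 st.py; python3 bt.py 17; python3 - <<'E'
from h import *
for n in("top","side"):
    fr=load(n+"17")["frame"];r=(slice(172,232),slice(268,330)) if n=="top" else (slice(205,245),slice(240,298))
    h=cv2.cvtColor(fr,cv2.COLOR_RGB2HSV)[r]
    s=np.full(h.shape[:2],'.');H,Sa,V=h[...,0],h[...,1],h[...,2]
    s[(H>45)&(H<85)&(Sa>80)]='g';s[(H<35)&(Sa>80)]='Y';s[(Sa<80)&(V>90)]='W';s[V<50]='k'
    print("\n".join("".join(x) for x in s[::1]))
    a=load(n+"0")["frame"];
a=load("side0");b=load("side17")
for nm,bx in(("driver",(228,180,248,212)),("clamp/marker area",(190,245,225,275)),("fork",(295,340,335,368))):
    d=cv2.absdiff(a["frame"],b["frame"]).max(2)[bx[1]:bx[3],bx[0]:bx[2]];print(nm,(d>50).sum())
a=load("top0");b=load("top17")
for nm,bx in(("driver",(340,178,405,210)),("marker",(262,125,282,175)),("clamp",(135,190,155,222))):
    d=cv2.absdiff(a["frame"],b["frame"]).max(2)[bx[1]:bx[3],bx[0]:bx[2]];print("top",nm,(d>50).sum())
E
```

```text
t 28.0667 p [ 0.3897 -0.0447  0.2424] yaw 97.75084961984024 z [-0.     -0.0004 -1.    ] q [-0.419  -0.2713  2.0181 -0.0004  1.3947 -2.125 ] F [ 1.2304 -0.9139  0.5204] op 1.0015185397241377 0.0
tcp bay [-0.2622  0.0272]
top 1783.5 [([285, 181], [0.0621, 0.0535]), ([323, 190], [0.0594, -0.0544]), ([312, 233], [-0.0649, -0.0492]), ([275, 224], [-0.0623, 0.0538])]
carton [([257, 170], [0.0642, 0.1312]), ([280, 176], [0.061, 0.067]), ([271, 217], [-0.054, 0.0657]), ([246, 211], [-0.0524, 0.1337])]
side 515.5 [([289, 237], [-0.0571, 0.0772]), ([245, 226], [0.0653, 0.0205]), ([246, 211], [0.0626, -0.048]), ([287, 210], [-0.0608, -0.0425])]
carton [([287, 225], [-0.0521, 0.0731]), ([288, 251], [-0.0468, 0.1733]), ([244, 248], [0.0647, 0.1534]), ([245, 227], [0.0624, 0.072]), ([269, 216], [-0.0047, 0.0306])]
WWWWWWW.k.WWWWWWWWWWWWWWWWWWWWWWWWWWWWWWWWWWWWWWWWWWWWWWWWWWWW
YYWWWWWYYWWWWWWWWWWWWWWWWWWWWWWWWWWWWWWWWWWWWWWWWWWWWWWWWWWWWW
YYYYYYYYYYWWWWWWWWWWWWWWWWWWWWWWWWWWWWWWWWWWWWWWWWWWWWWWWWWWWW
YYYYYYYYYYYWWWWWWWWWWWWWWWWWWWWWWWWWWWWWWWWWWWWWWWWWWWWWWWWWWW
YYYYYYYYYYYYWWWWWWWWWWWWWWWWWWWWWWWW
[... 5225 characters left out ...]
WYWWWWYWWWWYYYYYYYYYYYYYYYYgWWWWWWWW
WWWWWYYYY.YYYYYYYYYY.WWWWWWWWWWWW.YYYYYYYYYYYYYYYgWWWWWWWW
WWWWWYYYYYYYYYYYY.YYWWWWWWWWW.WWWWYYYYY.YYYYYYYYWgWWWWWWWW
WWWWWYYYYYYYYYYYYYYY.WWWWWWWW.WWW.YYYYYYYYYYYYYYY.WWWWWWWW
WWWWWYYYYYYYYYYYYYYY.WWWWWWWWWWWW.YYYYYYYYYYYYYYY.WWWWWWWW
WWWWWYYYY.YYYYYWYYYYWWW.WWWWWYWWWYYYYYYYYYYYYYYYY.WWWWWWWW
WWWW.YYYYYYYYYYYYYYYWWWWWWWWWWWWWYYYYYYYYYYYYYYYY.WWWWWWWW
WWWWYYYYYYYYYYYYYYYYWWWWW.WWWWWWWYYYYYYYYYYYYYYYYWWWWWWWWW
WWWWYYYYYYYYYYYYYYYYWWWWWWYWWWWWWYYYYYYYYYYYYYYYWWWWWWWWWW
WWWWYYYYYYYYYYYYYYYYYWYYYY.YYYYYYYYYYYYYYYYYYYYYWWWWWWWWWW
WWWWYYYYYYYYYYYYYYYYWY.Y.YYYYYYYYYYYYYYYYYYYYYYYWWWWWWWWWW
driver 3
clamp/marker area 0
fork 0
top driver 0
top marker 0
top clamp 0
```

All four parts are in the tray, the tray is home against the back rail, and the carton and bystanders haven't moved. I'll hand in.

```bash
python3 -c "
from bench import workorder
print(workorder.hand_in())"
```

```text
the job is handed in; nothing more can be done
None
```

The job is handed in (no verdict came back): the four parts are in the tray, the pot is back upright, and the tray is home against the back rail beside the carton; the final images show the carton, driver, clamp and marker unmoved.

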